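# Pry open the nut case and load the degreasing pot

### The job

The green case on the bench has a stiff flush lid with no handle: lever it up with the pry blade through the yellow-marked notch in its wall and swing it open. Put every brass nut from the case into the aluminium pot, then set the blue cover on the pot so it sits seated and level; shut the case's lid fully and leave the pry blade lying on the black rubber mat. Do not disturb the oil bottle, the grease tin or the vee block.

Things in the scene. Friction and masses are not known exactly. Their poses are not given: they have to be found in the camera images.
- case: Fixed green steel case, outer size 125 (its x) x 194 (its y) x 60 mm high, walls 5 mm, its inner floor (grey liner) 20 mm above its underside. Origin: centre of its underside. Its front wall is on its -x side, the lid's hinge along its +x side. It stands on the bench, its front wall facing roughly the robot's right (world -y), give or take 0.3 rad.
- notch (a point): Centre of the opening of the notch, on the outer face of the case's front (-x) wall, 49 mm above the case's underside; marked by two yellow strips. The notch is 34 mm wide (case y), open at the top; its floor is 43 mm above the case's underside and the shut lid's underside 55 mm above it, so a 12 mm high gap under the lid's free edge is open to a blade pushed in along the case's +x. Axes as the case's.
- lid (a joint): Hinge angle of the case's grey lid, rad: 0 shut (its top flush with the case's rims, flush on all four sides), 1.8 fully open (a little past upright). A stiff friction hinge (0.16 N m): the lid stays wherever it is left, and takes about 3 N at its free edge to raise. Lid 111 mm from hinge axis to free edge, 181 mm wide, 5 mm thick, 0.2 kg, no handle, with a yellow mark at the notch.
- lid_hinge (a point): Middle of the lid's hinge axis, 57.5 mm above the case's underside, 57 mm to +x of the case's centre; the axis runs along the case's y and lies at mid-thickness of the lid. Axes as the case's (it does not turn with the lid).
- lid_edge (a point): Middle of the lid's free edge, at mid-thickness; moves with the lid. The lid's own x runs from this edge to the hinge, its z is the outward normal of its outer face.
- nut1: Brass hex nut, 27 mm across flats, 31 mm across corners, 27 mm tall, 87 g. Origin: its centre. Its z is its axis, upright at the start; two opposite flats face its +x and -x. Stands in the case at the start, in one row along the case's y, at least 38 mm between centres, its x within 0.2 rad of the case's. Two to four nuts are present, the rest absent.
- nut2: Brass hex nut, 27 mm across flats, 31 mm across corners, 27 mm tall, 87 g. Origin: its centre. Its z is its axis, upright at the start; two opposite flats face its +x and -x. Stands in the case at the start, in one row along the case's y, at least 38 mm between centres, its x within 0.2 rad of the case's. Two to four nuts are present, the rest absent.
- nut3: Brass hex nut, 27 mm across flats, 31 mm across corners, 27 mm tall, 87 g. Origin: its centre. Its z is its axis, upright at the start; two opposite flats face its +x and -x. Stands in the case at the start, in one row along the case's y, at least 38 mm between centres, its x within 0.2 rad of the case's. Two to four nuts are present, the rest absent.
- nut4: Brass hex nut, 27 mm across flats, 31 mm across corners, 27 mm tall, 87 g. Origin: its centre. Its z is its axis, upright at the start; two opposite flats face its +x and -x. Stands in the case at the start, in one row along the case's y, at least 38 mm between centres, its x within 0.2 rad of the case's. Two to four nuts are present, the rest absent.
- pot: Loose round aluminium pot, outer radius 62 mm, inner radius 58 mm, 60 mm high, floor 5 mm thick, 0.7 kg. Origin: centre of its underside, z up. Holds four nuts side by side, but not nuts on top of one another.
- pot_rim (a point): Centre of the pot's mouth, level with the rim's top.
- cover: Loose pot cover, 0.18 kg: blue disc 66 mm in radius, 4 mm thick, with under it a 10 mm deep tapering plug (radius 55 mm at the top, 47 mm at the bottom) that drops into the pot, and on top a black round knob of radius 12 mm, from 12 to 34 mm above the origin. Origin: centre of the disc's underside, z up; seated, it lies at the centre of the pot's mouth, level with the rim. At the start it stands on the bench, on its plug, origin 10 mm up.
- mat: Fixed black rubber mat, 270 (its x) x 110 (its y) x 4 mm, origin: centre of its underside.
- blade: Loose pry blade, 0.14 kg: orange handle 100 long x 20 wide x 26 mm high, and a flat steel blade 18 mm wide, 3 mm thick that reaches 85 mm beyond the handle at mid-height. Origin: centre of the handle; x runs along the tool to the blade's tip, y across the blade, z is the blade's flat normal, up when it lies on the mat. It lies on its handle (handle's underside 13 mm below the origin).
- blade_tip (a point): Middle of the blade's tip edge, 135 mm to +x of the blade's origin.
- blade_butt (a point): End of the orange handle, 50 mm to -x of the blade's origin.
- oil_bottle: Bystander: amber oil bottle with red cap, radius 26 mm, 150 mm high. Origin: centre of its underside.
- grease_tin: Bystander: yellow-banded tin, radius 36 mm, 70 mm high. Origin: centre of its underside.
- vee_block: Bystander: dark steel vee block, 70 x 50 x 42 mm. Origin: centre of its underside.
Mind the look-alikes: they are no part of the job. Of the things that look like the cover, take the one that is nearest to the robot's base at the start.

How it is judged:
By the outcome, as a careful person would: the job done as asked, in the order asked, and still so for the second after the job is handed in, with the robot touching nothing.
Of nut1, nut2, nut3, nut4 only 2 to 4 are there at a start; the rules pass over those that are not, and their reading is None.
At some moment in a run one of cover, blade may be knocked a few centimetres aside while the robot is not near it.
Once in a run the grip may slacken for a moment while it holds something.
It also fails if it takes over 210 s, if anything falls off the work surface, if the arm or the gripper's body presses on something with over 40 N, if the wrist force passes 120 N, or if a joint passes its speed limit or range.

### The arm

A 7-joint arm with a two-finger parallel gripper is mounted at the origin on the work surface. World frame = base frame: x ahead of the robot, y to its left, z up, the work surface at z = 0. Lengths are in m, angles in rad, forces in N, time in s.
With the tool pointing down it reaches from about 0.4 to 0.9 m from the base axis. Payload 5.5 kg.
Tool frame: the origin (TCP) lies midway between the tips of the shut fingers; the grasp point (between the pads) lies 19 mm behind it (manip.grip_depth is the distance from the TCP to the grasp point, in m); z points along the fingers, x is the direction in which the jaws open and shut, and the axes are right-handed (so a half turn about z gives the same grasp; the last joint's range is limited). The gripper opens to 92 mm and grips with 3 to 60 N. Pads are 19 mm wide; open, the fingers measure 130 mm over their backs; the gripper's body (75 mm by 190 mm) begins 47 mm behind the grasp point.
Start: joints at [0.263, 0.501, -0.427, 1.55, 0.221, 1.138, -0.21], TCP at [0.65, 0, 0.227] pointing down, gripper open.
Joint ranges: [-2.88, 2.88], [-0.31, 2.03], [-1.54, 1.56], [0.2, 2.42], [-1.41, 4.55], [0.19, 2.02], [-2.57, 2.57]. Speed limits (rad/s): [2.57, 2.57, 3.14, 3.14, 3.14, 3.14, 3.14].

### API

Orientations are given as a unit quaternion [x, y, z, w].
In Python, from bench import manip, effector, viewer gives the robot as it stands. Calls block until the motion is done:
- manip.move_pose(position, orientation): joint-space move of the TCP to a pose.
- manip.servo_line(position, ori=None, vel=0.15): straight line of the TCP; ori=None keeps the orientation; vel is the mean speed in m/s.
- manip.movej(angles): joint-space move.
- effector.open_jaws() and effector.close(f_grip=None): open the fingers fully, or close them until they stop; f_grip is the grip in N (None keeps the last).
- manip.sleep(seconds).
- manip.solve_ik(position, orientation): joint angles nearest the present ones, or None.
- viewer.get_image(name): name is "scene" or "side" or "wrist"; returns the picture (420x560x3 uint8, red, green, blue); there is no depth.
- viewer.get_calibration(name): a dict with "vfov" (degrees; the focal length in pixels is half the picture's height over the tangent of half this angle, whatever the lens; pixels are square), "cx", "cy" (the principal point, pixels), "dist_coeffs" ([k1, k2, p1, p2, k3] as OpenCV has them; the pictures are not rectified), "eye" and "attitude" of the camera in the world. Camera axes: x right, y down, z forward; pixel columns grow to the right and rows downward; lengths in m; the calibration is good to about 2 mm. A picture is of the moment at which its call begins: read the wrist's pose just before it. get_calibration takes no time and is no camera call; for the wrist camera it gives the pose at the moment of the call.
A pose or a line that the arm cannot do raises manip.PlanningError and nothing moves.
- manip.hand_in(): hands the job in, once; it reports no verdict.
Readings, each from a call of its own:
- manip.current_clock(): time.
- manip.current_q(): joint angles.
- manip.current_joint_velocities(): joint speeds.
- manip.current_tau(): joint torques, N m.
- manip.current_tool_pos(): TCP position.
- manip.current_tcp_rot(): TCP orientation.
- manip.current_force(): force on the tool from outside, world axes, zero at the start.
- manip.current_wrist_torque(): the same for the moment, N m.
- manip.current_finger_gap(): finger opening in m.
Only numpy, scipy, OpenCV 4.12 (cv2) and the standard library are available. Lean on these libraries where they do the work, as an engineer would, in place of code of your own. Each camera call takes 0.05 s, during which the arm holds its last target.

## Working session

There is one attempt and no reset: what is moved stays moved. The work goes in short steps, each a Python script; the robot and the scene stay as the last script left them, time stands still between calls to the robot, and variables do not carry over. Pictures are saved under pics/ and viewed, and the job is handed in when it is done.

```bash
ls -la; mkdir -p pics; python3 - <<'E'
from bench import manip, effector, viewer
import cv2
for n in ("scene","side","wrist"):
    c=viewer.get_calibration(n); print(n,c)
    im=viewer.get_image(n); cv2.imwrite(f"pics/{n}0.png",im[:,:,::-1])
print(manip.current_clock(),manip.current_tool_pos(),manip.current_tcp_rot(),manip.grip_depth)
E
```

```text
total 12
drwxr-xr-x  3 agent agent 4096 Dec  6 05:34 .
drwxr-xr-x 23 root  root  4096 Dec  6 05:34 ..
drwxr-xr-x  2 agent agent 4096 Dec  6 05:34 pics
scene {'vfov': 47.15471405944932, 'cx': 275.62939721501783, 'cy': 205.83783256108052, 'dist_coeffs': array([-0.13721543,  0.        ,  0.        ,  0.        ,  0.        ]), 'eye': array([1.3853729 , 0.10434951, 1.08622539]), 'attitude': array([ 0.60111954,  0.72226246, -0.2610067 , -0.2210605 ])}
side {'vfov': 57.450523443277135, 'cx': 273.68009121652, 'cy': 213.1193597606228, 'dist_coeffs': array([-0.04586297,  0.        ,  0.        ,  0.        ,  0.        ]), 'eye': array([0.02975165, 0.71713299, 0.94405664]), 'attitude': array([-0.28890101,  0.86797455, -0.38661418,  0.11698661])}
wrist {'vfov': 58.351545942661396, 'cx': 275.34828340805444, 'cy': 206.59559527655412, 'dist_coeffs': array([-0.09051611,  0.        ,  0.        ,  0.        ,  0.        ]), 'eye': array([0.64881921, 0.07506048, 0.38428902]), 'attitude': array([ 9.89815770e-01, -5.77922082e-04, -1.18888954e-03,  1.42348141e-01])}
0.15 [ 6.49464844e-01 -5.53438106e-05  2.25874697e-01] [ 9.99999704e-01  1.85719600e-06 -7.68342804e-04 -2.57472680e-05] 0.0188
```

View pics/scene0.png

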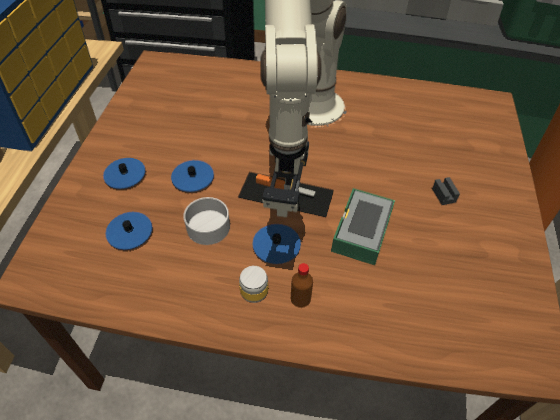

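View pics/side0.png

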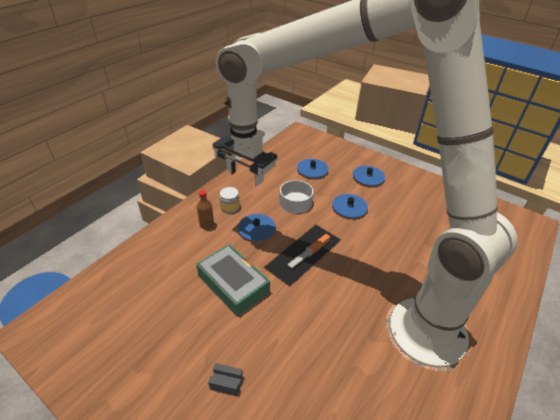

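View pics/wrist0.png

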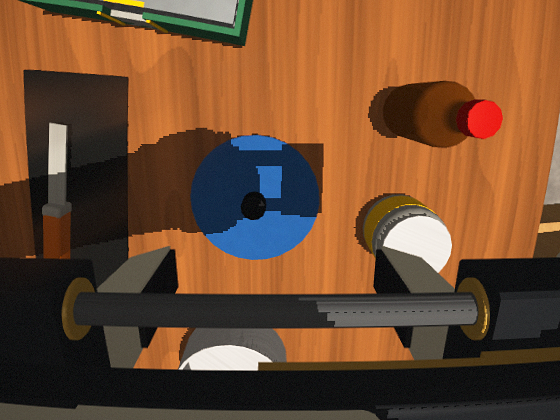

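The scene camera looks back at the robot with +y to the right. It shows the case at (365,225), the mat and blade at (287,193), the pot at (207,221), and four blue covers at (277,243), (192,176), (124,172) and (129,230). I'll localise these roughly first.

```bash
cat > h.py <<'E'
import numpy as np, cv2
from scipy.spatial.transform import Rotation as R
from bench import manip, effector, viewer
def K(c):
    f=210/np.tan(np.radians(c['vfov'])/2)
    return np.array([[f,0,c['cx']],[0,f,c['cy']],[0,0,1.]])
def rays(c,px):
    u=cv2.undistortPoints(np.array(px,float).reshape(-1,1,2),K(c),c['dist_coeffs']).reshape(-1,2)
    d=np.c_[u,np.ones(len(u))]; d/=np.linalg.norm(d,axis=1)[:,None]
    return R.from_quat(c['attitude']).apply(d)
def plane(c,px,z):
    d=rays(c,px); e=c['eye']; z=np.broadcast_to(z,(len(d),))
    return e+d*((z-e[2])/d[:,2])[:,None]
def tri(obs):
    A=np.zeros((3,3));b=np.zeros(3);L=[]
    for c,p in obs:
        d=rays(c,[p])[0];M=np.eye(3)-np.outer(d,d);A+=M;b+=M@c['eye'];L.append((c['eye'],M))
    x=np.linalg.solve(A,b); return x,[np.linalg.norm(M@(x-e)) for e,M in L]
def proj(c,P):
    Rm=R.from_quat(c['attitude']).as_matrix()
    P=np.atleast_2d(P).astype(float); 
    rv,_=cv2.Rodrigues(Rm.T); return cv2.projectPoints(P,rv,-Rm.T@c['eye'],K(c),c['dist_coeffs'])[0].reshape(-1,2)
def shot(name,tag):
    c=viewer.get_calibration(name); im=viewer.get_image(name)
    cv2.imwrite(f"pics/{tag}.png",im[:,:,::-1])
    import pickle; pickle.dump(c,open(f"pics/{tag}.pkl","wb")); return c,im
def load(tag):
    import pickle; return pickle.load(open(f"pics/{tag}.pkl","rb"))
def crop(tag,x0,y0,x1,y1,s,out):
    im=cv2.imread(f"pics/{tag}.png")[y0:y1,x0:x1]
    cv2.imwrite(f"pics/{out}.png",cv2.resize(im,None,fx=s,fy=s,interpolation=cv2.INTER_CUBIC))
def Rdown(yaw):  # tool z down, tool x at yaw in world
    c,s=np.cos(yaw),np.sin(yaw)
    return R.from_matrix(np.array([[c,s,0],[s,-c,0],[0,0,-1]])).as_quat()
def down(yaw):
    return Rdown(yaw)
def frommat(x,z):
    x=np.array(x,float);z=np.array(z,float);z/=np.linalg.norm(z);x-=z*(x@z);x/=np.linalg.norm(x)
    return R.from_matrix(np.c_[x,np.cross(z,x),z]).as_quat()
E
python3 - <<'E'
from h import *
np.set_printoptions(precision=4,suppress=True)
c=viewer.get_calibration('scene'); s=viewer.get_calibration('side')
import pickle
pickle.dump(c,open('pics/scene0.pkl','wb'));pickle.dump(s,open('pics/side0.pkl','wb'));pickle.dump(viewer.get_calibration('wrist'),open('pics/wrist0.pkl','wb'))
P=[(277,238),(192,168),(124,168),(128,226)]
Q=[(256,221),(350,201),(370,170),(313,163)]
for p in P: print('scene',plane(c,[p],0.044))
for p in Q: print('side',plane(s,[p],0.044))
print('pot',plane(c,[(207,210)],0.06),plane(s,[(296,189)],0.06))
crop('scene0',320,180,400,270,8,'sc'); crop('side0',190,230,280,320,8,'sdc')
crop('scene0',230,160,340,220,7,'sm'); 
E
```

```text
scene [[ 0.6339 -0.0232  0.044 ]]
scene [[ 0.4231 -0.3239  0.044 ]]
scene [[ 0.4605 -0.5316  0.044 ]]
scene [[ 0.6705 -0.4347  0.044 ]]
side [[ 0.6237 -0.0204  0.044 ]]
side [[ 0.4179 -0.3116  0.044 ]]
side [[ 0.4445 -0.5337  0.044 ]]
side [[ 0.6522 -0.4326  0.044 ]]
pot [[ 0.587  -0.2288  0.06  ]] [[ 0.6023 -0.2314  0.06  ]]
```

View pics/sc.png

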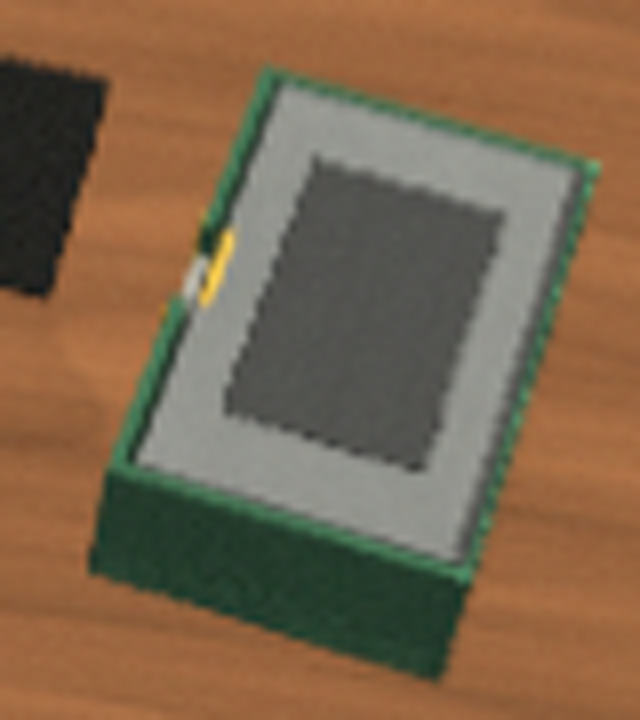

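View pics/sdc.png

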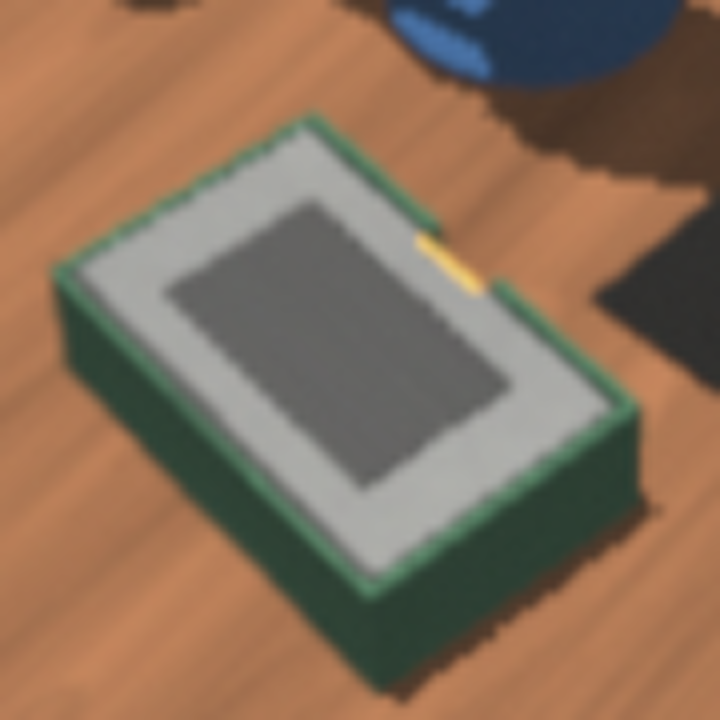

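View pics/sm.png

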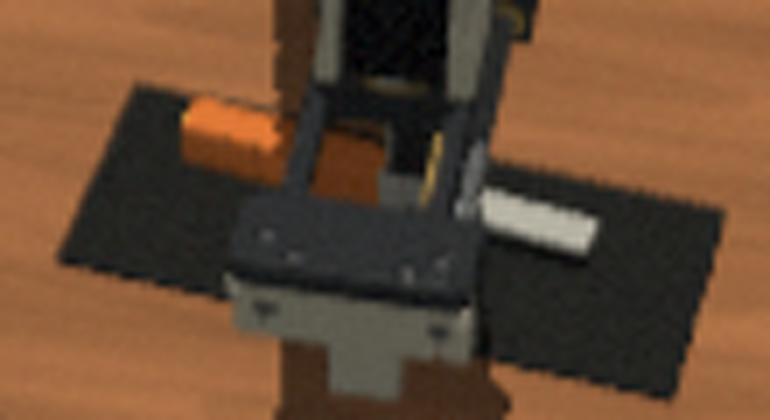

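The target cover is the one near (0.42,-0.32), about 0.53 m from the base; the next nearest is at 0.63 m. Next I'll fit the case pose and take wrist views.

```bash
python3 - <<'E'
from h import *
from scipy.optimize import least_squares
np.set_printoptions(precision=4,suppress=True)
c=load('scene0');s=load('side0')
loc=np.array([[-1,1],[1,1],[1,-1],[-1,-1]])*[.0625,.097]
ps=np.array([(353.75,188.75),(394.75,200.4),(378.5,252.25),(334,238)])
qs=np.array([(269.6,280.6),(236.5,304),(197.25,263.75),(229,244.6)])
def pts(v,z): 
    return np.c_[loc@np.array([[np.cos(v[2]),np.sin(v[2])],[-np.sin(v[2]),np.cos(v[2])]])+v[:2],np.full(4,z)]
f=lambda v:np.r_[(proj(c,pts(v,v[3]))-ps).ravel(),(proj(s,pts(v,v[3]))-qs).ravel()]
r=least_squares(f,[.6,.2,1.57,.06]);print(r.x,r.fun)
for cc,p in((c,ps),(s,qs)): print(plane(cc,p,.06))
for pos,yaw,t in (([.5,-.08,.36],0,'w1'),([.6,.13,.36],0,'w2'),([.5,-.30,.36],0,'w3')):
    try:
        manip.move_pose(pos,down(yaw)); shot('wrist',t); print(t,manip.current_q(),manip.current_clock())
        if t=='w3': shot('scene','scene1'); shot('side','side1')
    except Exception as e: print(t,repr(e))
E
```

```text
[0.5346 0.2047 1.3722 0.0578] [-0.865  -0.9263  0.1861 -0.2868  0.1177  0.2776 -1.0547  0.1595  0.6195
  0.315  -0.4985  1.3003 -1.5186  0.1733  0.0474 -0.8318]
[[0.4324 0.1652 0.06  ]
 [0.455  0.2843 0.06  ]
 [0.6428 0.2462 0.06  ]
 [0.618  0.127  0.06  ]]
[[0.4283 0.1641 0.06  ]
 [0.4525 0.2822 0.06  ]
 [0.6374 0.2448 0.06  ]
 [0.6137 0.1286 0.06  ]]
w1 [ 0.5223  0.1273 -0.4599  1.7252  0.0576  1.3037  0.0515] 1.0667
w2 [ 0.2     0.3683 -0.6136  1.468   0.2141  1.374  -0.4267] 2.0417
w3 [ 0.9322  0.2942 -0.5582  1.5464  0.1575  1.3459  0.3611] 3.7167
```

View pics/w1.png

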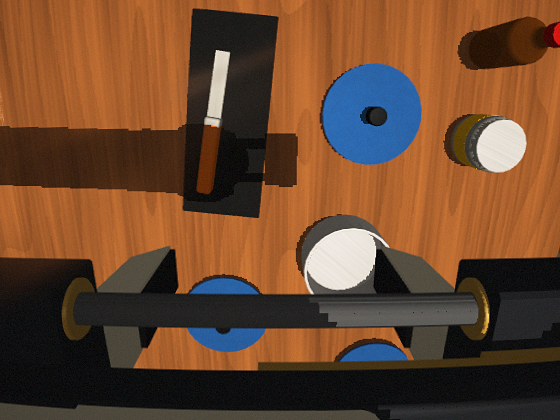

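View pics/w2.png

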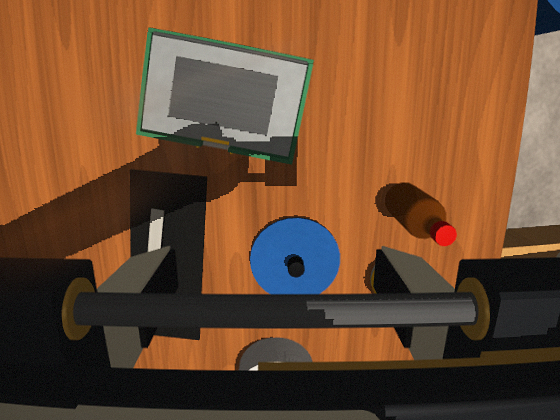

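View pics/w3.png

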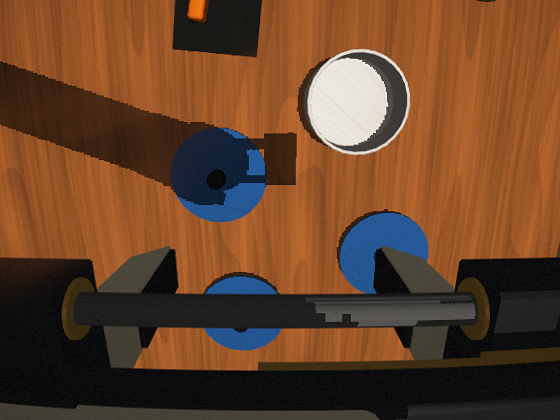

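View pics/scene1.png

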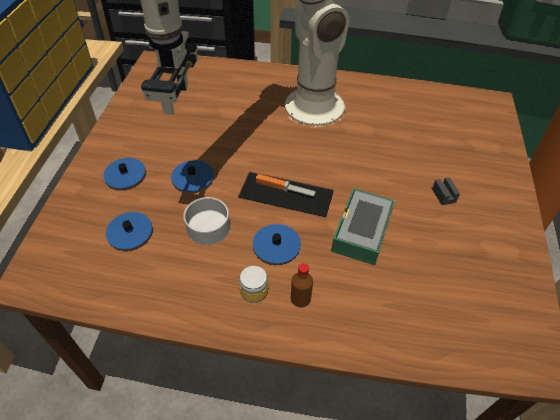

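w1 shows the blade, tip at about (222,51) and butt at about (204,192). w2 shows the case with its yellow mark at about (215,143), and w3 shows the pot mouth at about (357,102) with the target cover's knob at (216,180). I'll take enlarged crops for accuracy.

```bash
python3 - <<'E'
from h import *
crop('w1',170,0,290,220,3.6,'w1c'); crop('w2',130,20,320,190,4.2,'w2c'); crop('w3',160,40,420,230,3,'w3c'); crop('scene1',230,165,345,220,6.9,'sm1'); crop('side1',255,220,350,290,8,'sdm')
E
```

```text
(no output)
```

View pics/w1c.png

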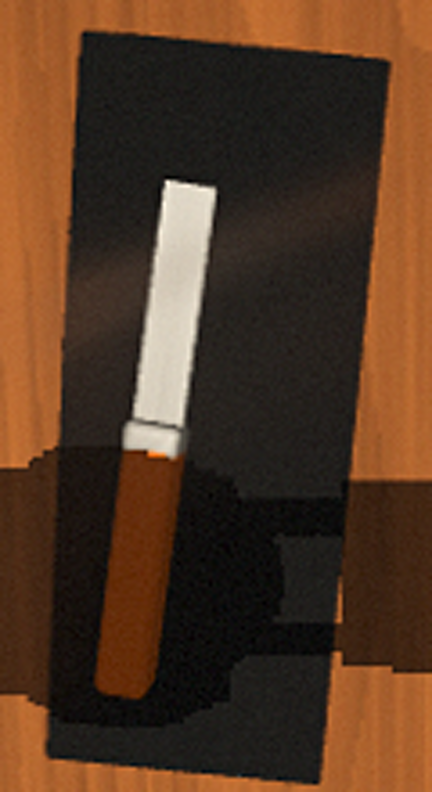

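View pics/w2c.png

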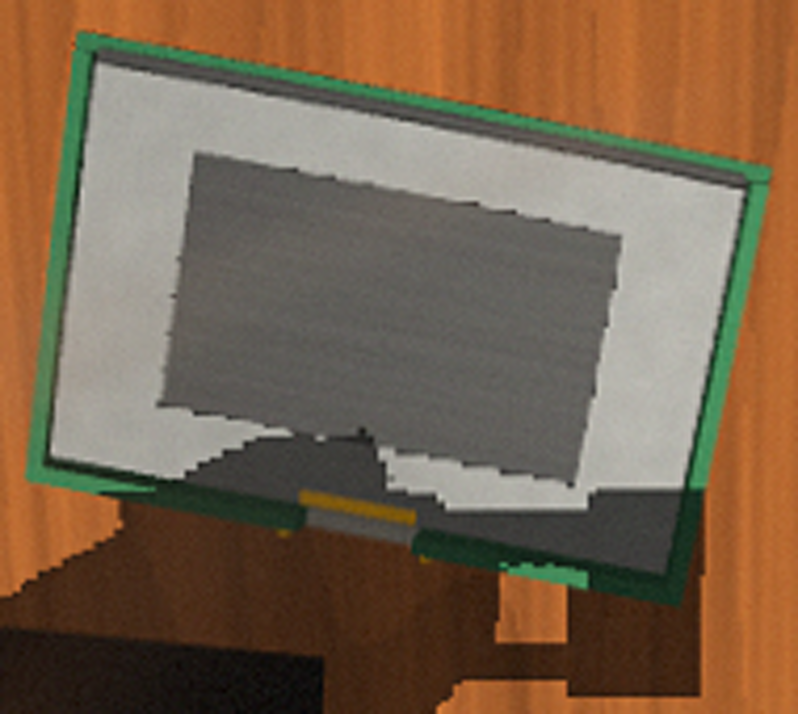

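View pics/w3c.png

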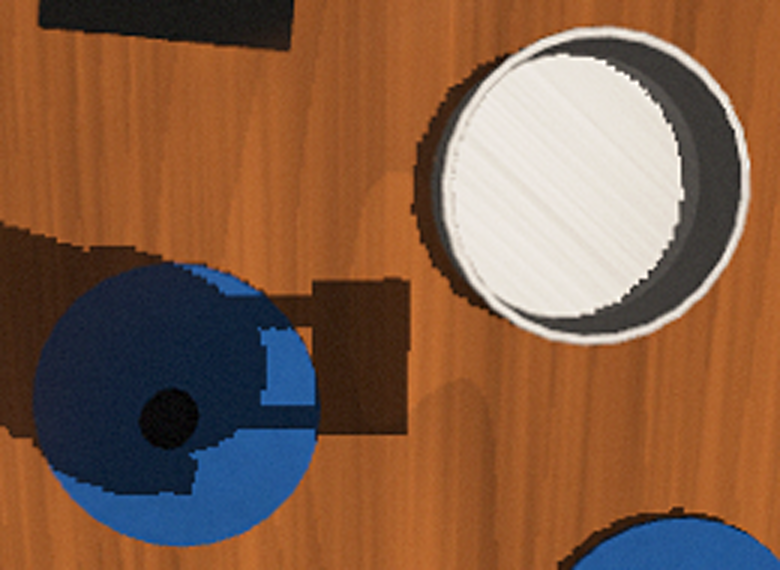

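View pics/sm1.png

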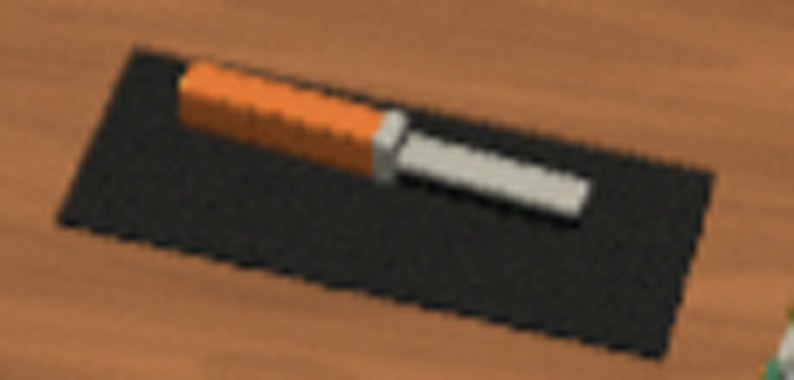

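View pics/sdm.png

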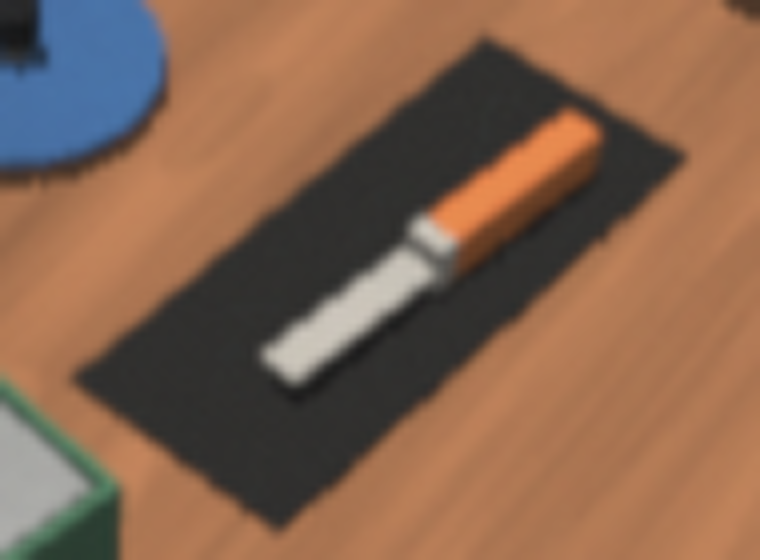

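```bash
python3 - <<'E'
from h import *
from scipy.optimize import least_squares
np.set_printoptions(precision=4,suppress=True)
c=load('scene1');s=load('side1');w1=load('w1');w2=load('w2');w3=load('w3')
loc=np.array([[-1,1],[1,1],[1,-1],[-1,-1]])*[.0625,.097]
ps=np.array([(353.75,188.75),(394.75,200.4),(378.5,252.25),(334,238)])
qs=np.array([(269.6,280.6),(236.5,304),(197.25,263.75),(229,244.6)])
ws=np.array([(28,480),(80,33),(770,170),(680,605)])/4.2+[130,20]
def pts(v,z): 
    return np.c_[loc@np.array([[np.cos(v[2]),np.sin(v[2])],[-np.sin(v[2]),np.cos(v[2])]])+v[:2],np.full(4,z)]
W=lambda v:(proj(w2,pts(v,v[3]))-ws).ravel()
f=lambda v:np.r_[(proj(c,pts(v,v[3]))-ps).ravel(),(proj(s,pts(v,v[3]))-qs).ravel(),W(v)]
r=least_squares(f,[.6,.2,1.57,.06]);print('all',r.x,r.fun)
r=least_squares(lambda v:W(np.r_[v,.06]),[.6,.2,1.37]);print('wrist',r.x,r.fun)
v=r.x
y=np.array([(300,495),(415,517)])/4.2+[130,20]
print('lid mark',(plane(w2,y,.06)[:,:2]-v[:2])@np.array([[np.cos(v[2]),-np.sin(v[2])],[np.sin(v[2]),np.cos(v[2])]]))
t=np.array((190.5,183.5))/3.6+[170,0]; b=np.array((160,423.5))/3.6+[170,0]; bt=np.array((124,693))/3.6+[170,0]
print('tip',plane(w1,[t],.0185),'base',plane(w1,[b],.0185),'butt',plane(w1,[bt],.03))
st=np.array((585,199))/6.9+[230,165]; sd=np.array((278,368))/8+[255,220]
print('tip s',plane(c,[st],.0185),plane(s,[sd],.0185),tri([(w1,t),(c,st),(s,sd)]))
print('mat',plane(w1,np.array([(82,31),(390,62),(318,784),(47,757)])/3.6+[170,0],.004))
print('pot w3',plane(w3,[(358,102)],.06)); 
cv=(218.7,174.8);kn=(216.3,179.3)
print('cover',plane(w3,[cv],.014),plane(w3,[kn],.044),tri([(w3,kn),(c,(192,168)),(s,(350,200))]))
print('pot tri',tri([(w3,(358,102)),(c,(207,211)),(s,(296,188))]))
print('pot tri wrist',tri([(load('w3'),(358,102)),(load('w1'),(347,262))]))
E
```

```text
all [0.5356 0.2032 1.3724 0.057 ] [-1.4622 -0.5629 -0.4187  0.0757 -0.5333  0.674  -1.6944  0.556   0.6645
 -0.0205 -0.3832  0.9069 -1.358  -0.1106  0.144  -1.0745 -0.1097 -0.199
 -0.3475 -0.4116  0.1544 -0.6483 -0.4387 -0.0651]
wrist [0.5362 0.2027 1.3725] [-0.461   0.4209 -0.6532 -0.4528  0.9204 -0.4777  0.1496  0.7272]
lid mark [[-0.0514  0.0174]
 [-0.0513 -0.0163]]
tip [[0.4336 0.0524 0.0185]] base [[ 0.4199 -0.0302  0.0185]] butt [[ 0.404  -0.1279  0.03  ]]
tip s [[0.4359 0.055  0.0185]] [[0.4309 0.0547 0.0185]] (array([0.4327, 0.0534, 0.0153]), [np.float64(0.0007764333568443037), np.float64(0.0014340322925260028), np.float64(0.0010128851561119533)])
mat [[ 0.3947  0.1064  0.004 ]
 [ 0.5032  0.0948  0.004 ]
 [ 0.4746 -0.1721  0.004 ]
 [ 0.3665 -0.1607  0.004 ]]
pot w3 [[ 0.5981 -0.2283  0.06  ]]
cover [[ 0.4225 -0.3261  0.014 ]] [[ 0.4237 -0.3259  0.044 ]] (array([ 0.4223, -0.3249,  0.04  ]), [np.float64(0.0019786213978934242), np.float64(0.002140961768037454), np.float64(0.0025661955105610295)])
pot tri (array([ 0.5976, -0.2263,  0.0692]), [np.float64(0.002350362544339398), np.float64(0.0014274283848148715), np.float64(0.001792850330611317)])
pot tri wrist (array([ 0.602 , -0.2285,  0.0333]), [np.float64(0.00178398789913138), np.float64(0.0017839878991314164)])
```

The measurements agree with each other: blade length measures 183 mm, and the case fits with its centre at (0.536,0.203) and yaw 1.3725. The blade origin is about (0.4115,-0.080) with yaw 1.407. Next I'll pick up the blade.

```bash
cat >> h.py <<'E'
CASE=np.array([.5360,.2030]); CY=1.3725
ex=np.array([np.cos(CY),np.sin(CY),0]); ey=np.array([-np.sin(CY),np.cos(CY),0]); ez=np.array([0,0,1.])
def cw(x,y,z): return np.r_[CASE,0]+x*ex+y*ey+z*ez
def st():
    print('t %.2f tcp %s F %s gap %.4f'%(manip.current_clock(),np.round(manip.current_tool_pos(),4),np.round(manip.current_force(),1),manip.current_finger_gap()))
E
python3 - <<'E'
from h import *
o=np.array([.4115,-.0797]);by=1.407
g=o+.027*np.array([np.cos(by),np.sin(by)])
# jaw yaw = by-pi/2
q=down(by-np.pi/2)
effector.open_jaws()
manip.move_pose([*g,.12],q); shot('wrist','w4'); st()
manip.servo_line([*g,.03],vel=.1); st()
manip.servo_line([*g,.008],vel=.04); st()
effector.close(50); st()
manip.servo_line([*g,.10],vel=.1); st()
shot('wrist','w5'); shot('scene','s5'); shot('side','d5')
E
```

```text
t 5.42 tcp [ 0.4175 -0.054   0.1208] F [ 1.  -1.2 -0.1] gap 0.0918
t 6.47 tcp [ 0.4163 -0.053   0.0304] F [-0.1  0.3  0.6] gap 0.0917
t 7.17 tcp [ 0.4158 -0.0529  0.0079] F [-0.3  0.5 -0.1] gap 0.0916
t 8.28 tcp [ 0.4159 -0.0531  0.008 ] F [ 0.2 -0.2 -0.1] gap 0.0195
t 9.35 tcp [ 0.4154 -0.0531  0.0996] F [-0.5  0.  -1.2] gap 0.0197
```

View pics/w5.png

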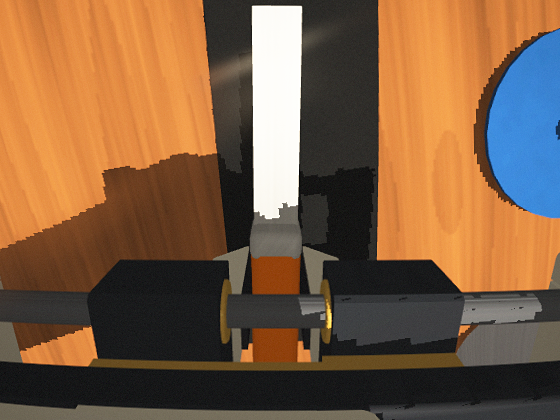

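View pics/d5.png

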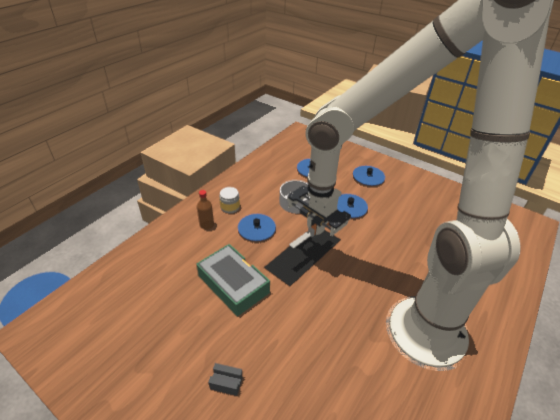

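The blade is held with a 19.5 mm gap, straight along the tool, tip at (277,6) in the wrist view. I'll check the tip's place relative to the hand, then move in front of the notch.

```bash
cat >> h.py <<'E'
QB=down(CY-np.pi/2); TIP=np.array([.108,.0,.009])
def tcp_for_tip(T): return T-TIP[0]*ex-TIP[1]*ey-TIP[2]*ez
E
python3 - <<'E'
from h import *
np.set_printoptions(precision=4,suppress=True)
w=load('w5')
print('tip ray @.11',plane(w,[(277,6)],.11),'pred',np.array([.4154,-.0531])+.108*np.array([np.cos(1.407),np.sin(1.407)]))
p=manip.current_tool_pos()
manip.servo_line([*p[:2],.16],vel=.15)
pre=tcp_for_tip(cw(-.0625-.035,0,.10))
manip.move_pose(pre,QB); st()
pre=tcp_for_tip(cw(-.0625-.035,0,.049))
manip.servo_line(pre,vel=.1); st(); print(pre)
shot('wrist','w6'); shot('scene','s6'); shot('side','d6')
crop('d6',190,200,340,320,5,'d6c');crop('s6',270,160,400,260,6,'s6c')
E
```

```text
tip ray @.11 [[0.4328 0.0529 0.11  ]] pred [0.433  0.0535]
t 10.60 tcp [0.4939 0.0025 0.0889] F [-0.1 -0.8 -1. ] gap 0.0199
t 11.26 tcp [0.4957 0.0014 0.0403] F [ 0.1 -0.1 -1. ] gap 0.0198
[0.4955 0.0015 0.04  ]
```

View pics/w6.png

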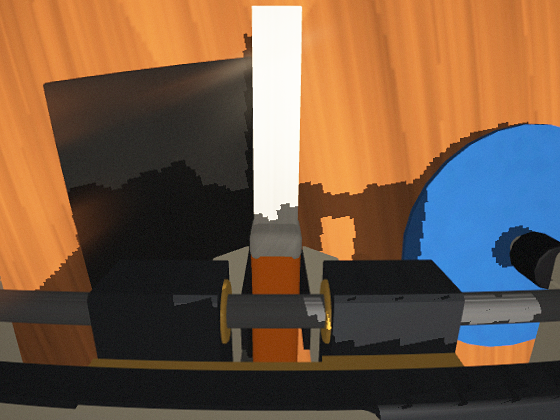

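View pics/d6c.png

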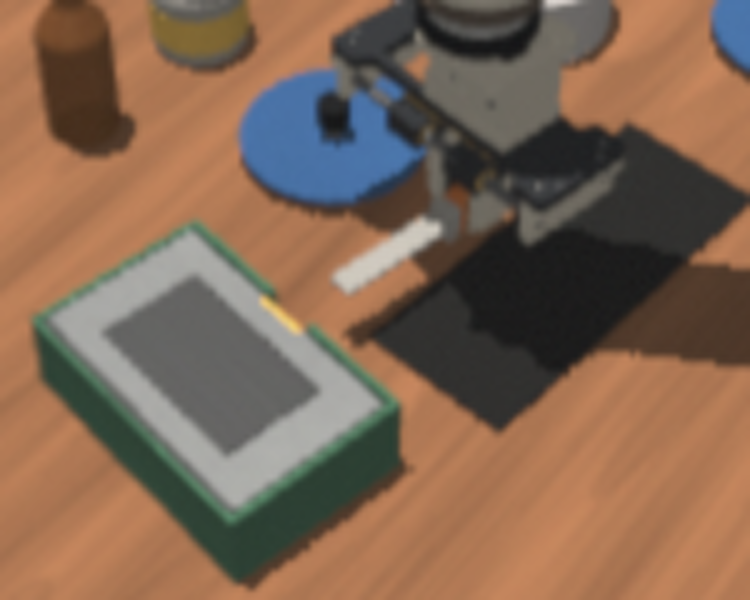

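View pics/s6c.png

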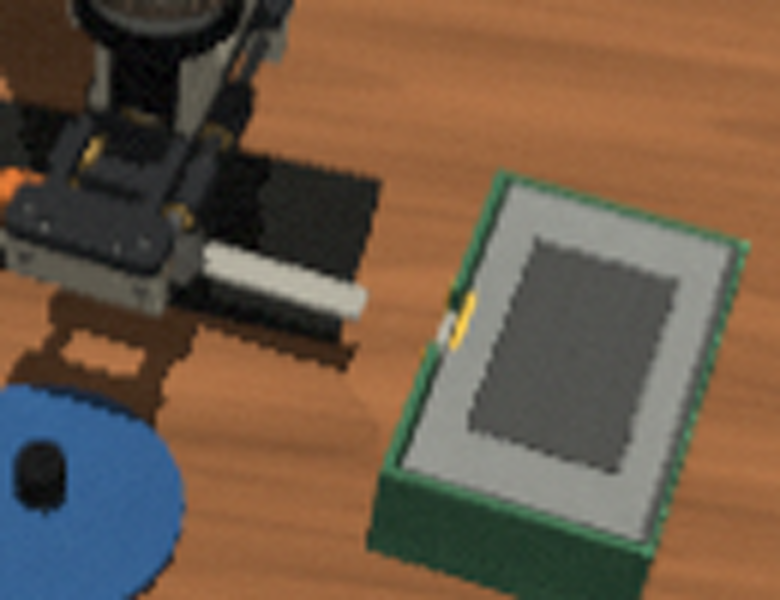

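The tip sits about 35 mm in front of the notch and in line with it. I'll insert it and swing the lid up in an arc, watching the force.

```bash
python3 - <<'E'
from h import *
for x in (-.0625,-.05,-.0355):
    manip.servo_line(tcp_for_tip(cw(x,0,.049)),vel=.05); st()
shot('side','d7'); shot('scene','s7'); crop('d7',190,200,340,320,5,'d7c')
r=.0925
def tip(th):
    return cw(.057-r*np.cos(th)-.004*np.sin(th),0,.0575+r*np.sin(th)-.004*np.cos(th))
for th in (0,.1,.2,.3):
    manip.servo_line(tcp_for_tip(tip(th)),vel=.04); st()
shot('side','d8'); crop('d8',190,180,340,320,4.5,'d8c')
E
```

```text
t 12.26 tcp [0.5023 0.0356 0.0399] F [-0.1 -0.4 -1. ] gap 0.0199
t 12.66 tcp [0.505  0.0486 0.0401] F [ 0.1 -0.3 -1.6] gap 0.0199
t 13.10 tcp [0.5077 0.0628 0.04  ] F [-0.4 -0.7 -0.6] gap 0.0193
t 13.47 tcp [0.5076 0.062  0.0446] F [-0.6 -0.1 -2. ] gap 0.0194
t 13.85 tcp [0.5078 0.0623 0.054 ] F [-1.   0.3 -2.4] gap 0.0199
t 14.23 tcp [0.5081 0.0634 0.0633] F [-1.1  0.2 -1.2] gap 0.0197
t 14.62 tcp [0.5085 0.0654 0.0724] F [-0.2 -0.6 -1.7] gap 0.0196
```

View pics/d7c.png

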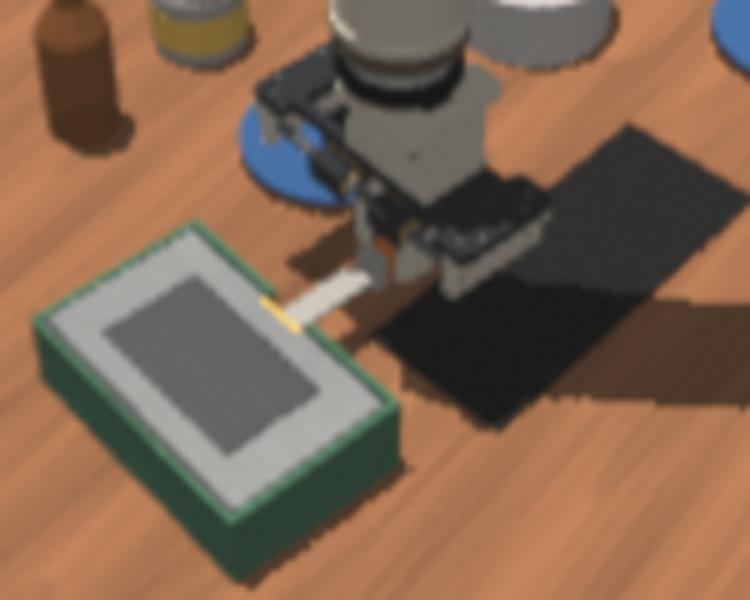

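View pics/d8c.png

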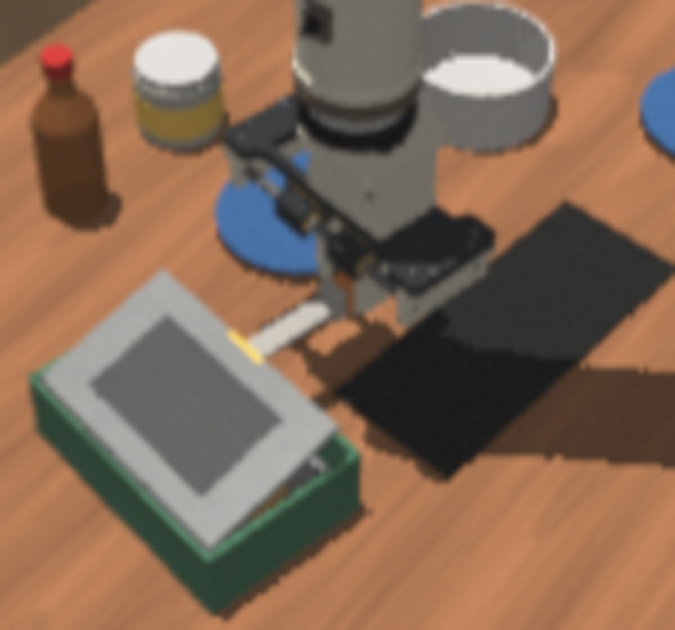

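The lid is lifting cleanly. I'll continue the arc.

```bash
python3 - <<'E'
from h import *
r=.0925
def tip(th):
    return cw(.057-r*np.cos(th)-.004*np.sin(th),0,.0575+r*np.sin(th)-.004*np.cos(th))
for th in np.arange(.45,1.81,.15):
    manip.servo_line(tcp_for_tip(tip(th)),vel=.06); st()
shot('side','d9'); crop('d9',150,130,340,320,3.5,'d9c'); shot('wrist','w9'); shot('scene','s9')
E
```

```text
t 15.05 tcp [0.5098 0.0701 0.0858] F [ 0.2 -0.1 -1.4] gap 0.0193
t 15.43 tcp [0.511  0.0766 0.098 ] F [ 0.9 -0.4 -1.5] gap 0.0196
t 15.82 tcp [0.5126 0.0848 0.1091] F [ 0.9  0.8 -0.1] gap 0.0195
t 16.20 tcp [0.5144 0.0945 0.119 ] F [ 0.5  0.8 -1.8] gap 0.0194
t 16.58 tcp [0.5166 0.1055 0.1272] F [ 0.8  0.6 -0.9] gap 0.0199
t 16.97 tcp [0.5189 0.1176 0.1336] F [-0.5 -0.4 -1.3] gap 0.0195
t 17.35 tcp [0.5215 0.1304 0.1381] F [-0.7 -0.  -1.4] gap 0.0201
t 17.73 tcp [0.5241 0.1438 0.1407] F [ 0.3  0.1 -1.4] gap 0.0196
t 18.12 tcp [0.5267 0.1573 0.1411] F [ 0.8 -0.5 -1.7] gap 0.0199
t 18.50 tcp [0.5293 0.1708 0.1395] F [-0.4 -0.4 -1.7] gap 0.0194
```

View pics/d9c.png

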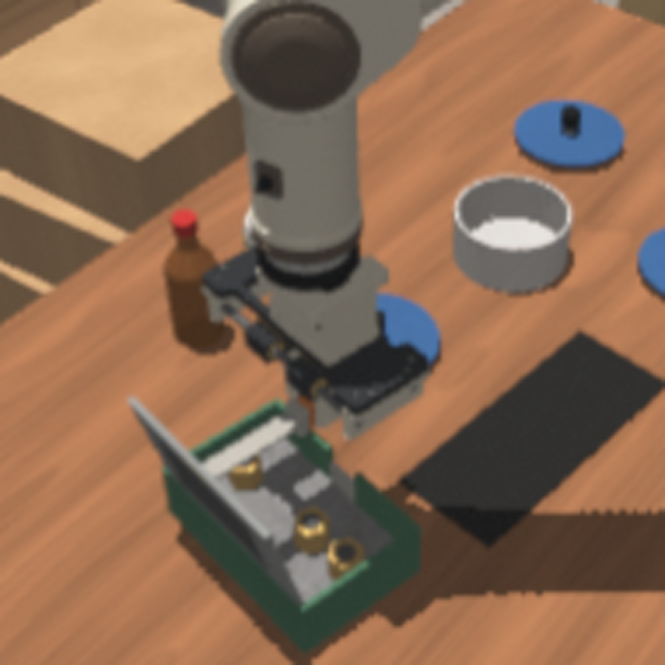

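View pics/w9.png

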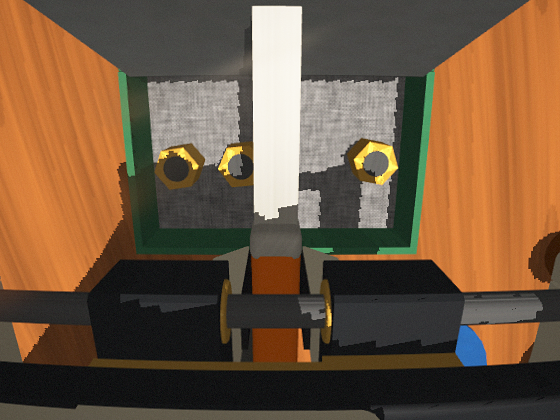

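View pics/s9.png

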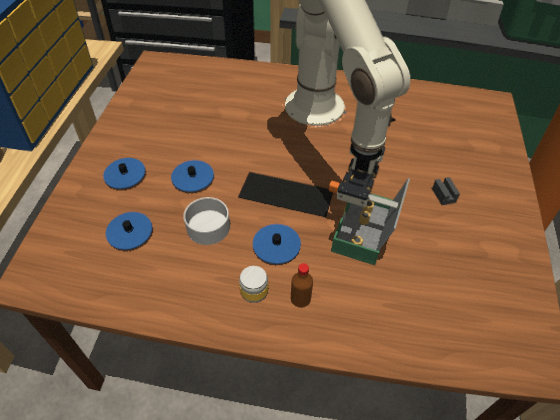

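The lid is open past upright. The wrist view shows three nuts at (178,163), (240,163) and (375,160). I'll retract, lay the blade on the mat, then look into the case.

```bash
python3 - <<'E'
from h import *
p=manip.current_tool_pos(); 
manip.servo_line(p-.10*ex+.01*ez,vel=.2)
q=down(1.465-np.pi/2); g=[.4334,-.0479]
manip.move_pose([*g,.13],q); shot('wrist','w10')
manip.servo_line([*g,.03],vel=.15); manip.servo_line([*g,.0085],vel=.05); st()
effector.open_jaws(); st()
manip.servo_line([*g,.12],vel=.15)
# view case: camera ~75mm along +y(tool -y) of TCP
manip.move_pose(cw(-.075,0.02,.22),down(CY-np.pi/2)); c,_=shot('wrist','w11'); st()
manip.move_pose(cw(-.075,-0.05,.22),down(CY-np.pi/2)); c,_=shot('wrist','w12'); st()
shot('side','d12'); shot('scene','s12')
E
```

```text
t 21.38 tcp [ 0.4332 -0.0479  0.0082] F [-0.1 -0.1 -1.3] gap 0.0194
t 22.60 tcp [ 0.4334 -0.0479  0.0085] F [0.3 0.4 0.1] gap 0.0915
t 24.42 tcp [0.5007 0.1309 0.2183] F [-0.   0.4 -0.1] gap 0.0922
t 24.85 tcp [0.5694 0.1177 0.2185] F [-0.3 -0.  -0.4] gap 0.0918
```

View pics/w11.png

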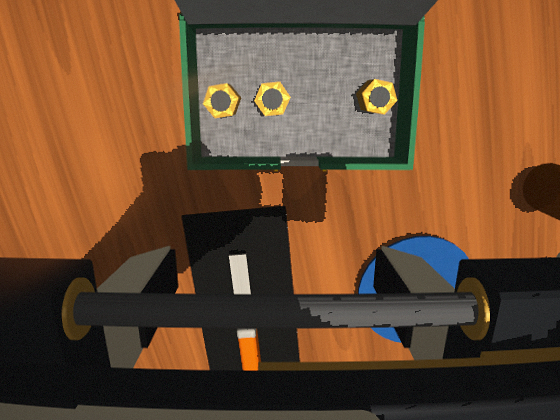

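View pics/w12.png

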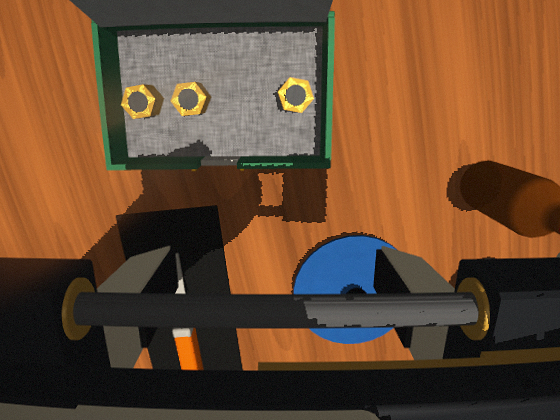

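View pics/d12.png

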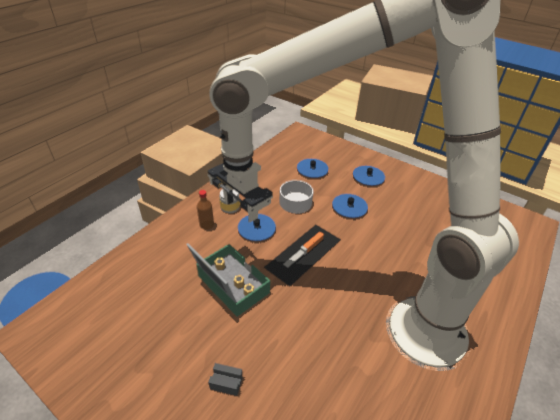

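There are exactly three nuts and the blade lies on the mat. I'll enlarge to measure the nuts.

```bash
python3 - <<'E'
from h import *
crop('w11',185,65,415,135,3.4,'w11c');crop('w12',105,65,335,135,3.4,'w12c')
a=cv2.imread('pics/w11c.png');b=cv2.imread('pics/w12c.png')
cv2.imwrite('pics/wc.png',np.vstack([a,b]))
E
```

```text
(no output)
```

View pics/wc.png

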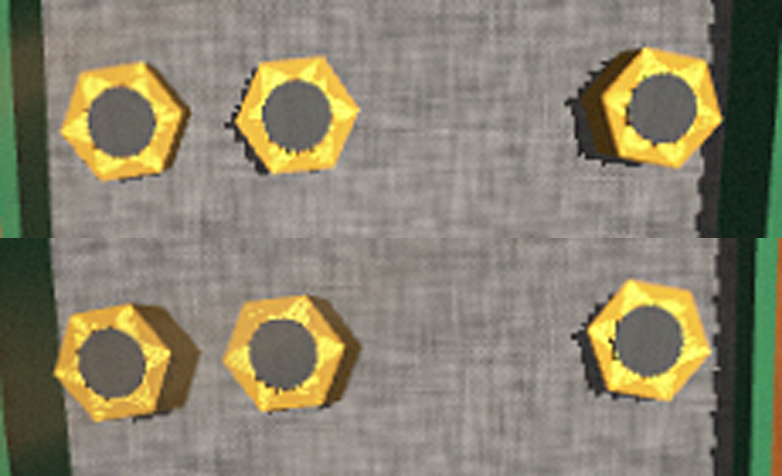

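```bash
python3 - <<'E'
from h import *
np.set_printoptions(precision=4,suppress=True)
a=load('w11');b=load('w12')
A=np.array([(122,121),(297,115),(661,108)])/3.4+[185,65]
B=np.array([(113,124),(284,115),(650,102)])/3.4+[105,65]
for p,q in zip(A,B):
    x,e=tri([(a,p),(b,q)]); P=plane(a,[p],.047)[0];Q=plane(b,[q],.047)[0]; M=(P+Q)/2-np.r_[CASE,0]
    print('tri',x,e,'plane',P,Q,'case xy',M@ex,M@ey)
# lid open angle: lid bottom... rim corners check in w11
E
```

```text
tri [0.4684 0.2114 0.0474] [np.float64(4.4776901907282026e-05), np.float64(4.477690190737252e-05)] plane [0.4683 0.2114 0.047 ] [0.4683 0.2115 0.047 ] case xy -0.005058232051663082 0.0680484218481795
tri [0.5116 0.204  0.0467] [np.float64(7.75180271670609e-05), np.float64(7.75180271671059e-05)] plane [0.5115 0.2039 0.047 ] [0.5116 0.2041 0.047 ] case xy -0.003829665352995518 0.024130890578507893
tri [0.6021 0.188  0.0449] [np.float64(8.960002270124047e-05), np.float64(8.960002270128475e-05)] plane [0.6015 0.1881 0.047 ] [0.602  0.1881 0.047 ] case xy -0.001660128392498106 -0.06737843735277087
```

The nut tops triangulate to 45–47 mm, as they should. In case coordinates (x,y) in mm they are A(-5,68), B(-4,24) and C(-2,-67). Before choosing a grasp I need the real finger shape, since the inside is only 115 mm wide in x. I'll project a model of it into the wrist view.

```bash
python3 - <<'E'
from h import *
c=viewer.get_calibration('wrist'); im=viewer.get_image('wrist').copy()[:,:,::-1].copy()
p=manip.current_tool_pos();Rm=R.from_quat(manip.current_tcp_rot())
for sx in(-1,1):
  for x,col in((.046,(0,0,255)),(.065,(255,0,255))):
    for y in(-.0095,.0095):
      P=p+Rm.apply([[sx*x,y,0],[sx*x,y,-.019],[sx*x,y,-.038],[sx*x,y,-.066]])
      uv=proj(c,P); print(sx,x,y,np.round(uv).astype(int).tolist())
      for i,(u,v) in enumerate(uv): cv2.circle(im,(int(u),int(v)),3,(col[0],i*80,col[2]),-1)
cv2.imwrite('pics/fing.png',cv2.resize(im[220:420],None,fx=1.4,fy=1.4))
s=viewer.get_image('side');cv2.imwrite('pics/fs.png',cv2.resize(s[150:240,190:290,::-1],None,fx=7,fy=6,interpolation=2))
s=viewer.get_image('scene');cv2.imwrite('pics/fs2.png',cv2.resize(s[150:240,270:370,::-1],None,fx=7,fy=6,interpolation=2))
E
```

```text
-1 0.046 -0.0095 [[176, 246], [165, 264], [150, 286], [121, 332]]
-1 0.046 0.0095 [[180, 283], [169, 305], [156, 331], [129, 384]]
-1 0.065 -0.0095 [[136, 246], [119, 263], [99, 285], [59, 330]]
-1 0.065 0.0095 [[140, 283], [125, 304], [107, 330], [71, 381]]
1 0.046 -0.0095 [[378, 246], [390, 263], [405, 286], [436, 331]]
1 0.046 0.0095 [[375, 283], [386, 304], [400, 331], [427, 383]]
1 0.065 -0.0095 [[419, 245], [435, 263], [456, 285], [497, 329]]
1 0.065 0.0095 [[414, 283], [429, 303], [448, 329], [485, 380]]
```

View pics/fing.png

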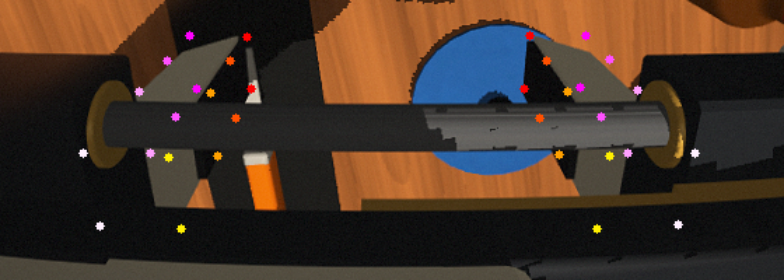

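View pics/fs.png

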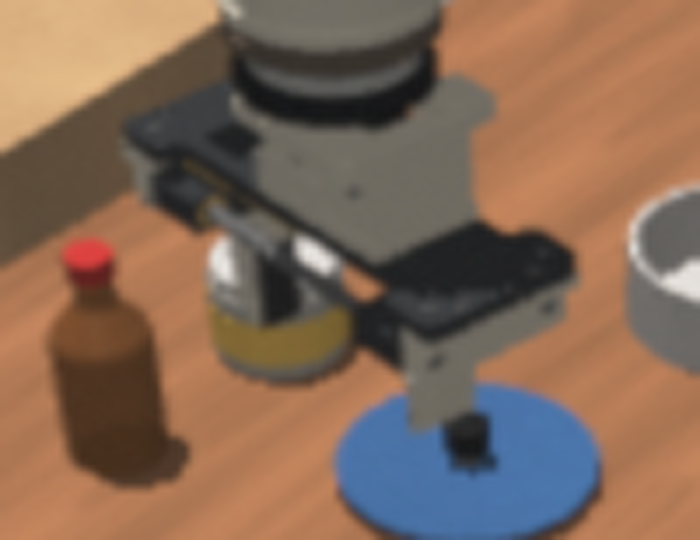

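View pics/fs2.png

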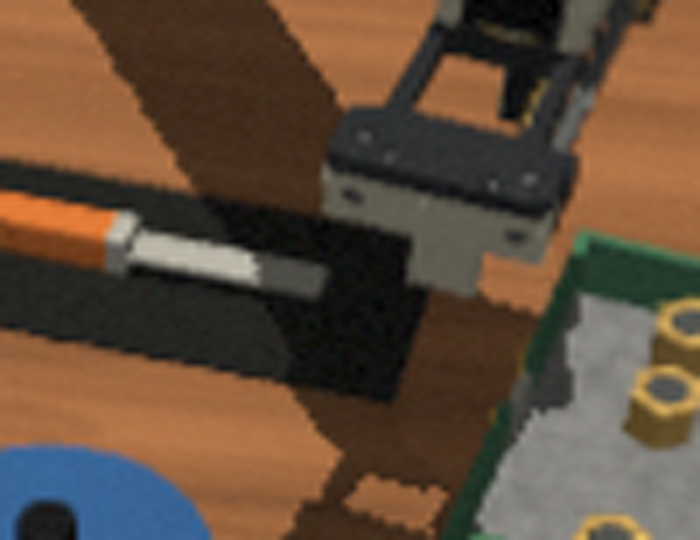

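The fingers are wedges: sharp at the tip and thickening by half the distance from it, reaching 19 mm at 38 mm. Next I'll search grasp poses for clearance to the walls, the other nuts and the open lid. Gripping on the flats with the nut off-centre in the jaws looks workable.

```bash
cat > plan.py <<'E'
import numpy as np
def clear(c,psi,al,t,nut,others,G=.092):
    d=np.array([np.cos(psi),np.sin(psi)]); p=np.array([np.sin(psi),-np.cos(psi)])
    if p[0]<0: p=-p
    m=[]
    rel=nut-c; a=rel@d; s=rel@p
    # nut inside jaws
    m.append(.046-abs(a)-.0145)
    if abs(s)>.005: return -1
    for h in np.linspace(0,.06-t,4):
        sh=-h*np.tan(al)
        for sg in(1,-1):
            o=.046+h/2
            for al_ in(.046,o):
                for ac in(-.0095,.0095):
                    q=c+sg*al_*d+(ac+sh)*p
                    xm=.0575 if t+h<.05 else .054
                    m+= [xm-q[0],q[0]+.0575,.092-abs(q[1])]
            if t+h<.048:
                for n in others:
                    r=n-c; ra=sg*(r@d); rs=abs(r@p-sh)
                    # sweep region along 0.0135..o
                    da=max(.0135-ra,ra-o,0); ds=max(rs-.0095,0)
                    m.append(np.hypot(da,ds)-.0155)
    # moved nut path
    fin=c+s*p
    for n in others:
        u=fin-nut;L=np.linalg.norm(u);u=u/max(L,1e-9);k=np.clip((n-nut)@u,0,L)
        m.append(np.linalg.norm(n-nut-k*u)-.031)
    # body vs lid
    for k,(hh) in enumerate((.066,.10,.14)):
        for w in(-.0375,.0375):
            off=-hh*np.sin(al)+w*np.cos(al); z=t+hh*np.cos(al)+w*np.sin(al)
            if z<.175:
                lidx=.057+(z-.0575)*.2-.003
                for e in(-.095,.095):
                    m.append(lidx-(c+e*d+off*p)[0])
            if z<.066: m.append(-.01)
    return min(m)
N={'A':np.array([-.005,.068]),'B':np.array([-.004,.0241]),'C':np.array([-.0017,-.0674])}
if __name__=='__main__':
    rng=np.random.default_rng(0)
    import itertools,sys
    for nm,oth in (('B','AC'),('C','AB'),('C','A'),('A','BC'),('A','C'),('A',''),('C','')):
        best=(-1,)
        for psi in np.radians(np.r_[45:80:5,100:140:5]):
            d=np.array([np.cos(psi),np.sin(psi)]);p=np.array([np.sin(psi),-np.cos(psi)])
            for a in np.linspace(-.03,.03,21):
                for s in np.linspace(-.005,.005,5):
                    for al in np.radians([0,8,15,22]):
                        for t in(.036,.038):
                            c=N[nm]-a*d-s*p
                            v=clear(c,psi,al,t,N[nm],[N[o] for o in oth])
                            if v>best[0]: best=(v,np.degrees(psi),a,s,np.degrees(al),t,c)
        print(nm,oth,best)
E
python3 plan.py
```

```text
B AC (np.float64(0.005895758162009986), np.float64(119.99999999999999), np.float64(0.021000000000000005), np.float64(0.005), np.float64(22.0), 0.036, array([0.00216987, 0.00341347]))
C AB (np.float64(0.0009278368655479541), np.float64(65.0), np.float64(-0.03), np.float64(0.0024999999999999996), np.float64(22.0), 0.038, array([ 0.00871278, -0.03915422]))
C A (np.float64(0.0009278368655479541), np.float64(65.0), np.float64(-0.03), np.float64(0.0024999999999999996), np.float64(22.0), 0.038, array([ 0.00871278, -0.03915422]))
A BC (np.float64(-0.0044485762806613545), np.float64(55.0), np.float64(0.03), np.float64(-0.0025), np.float64(0.0), 0.036, array([-0.02015941,  0.0419915 ]))
A C (np.float64(0.0013843825198996962), np.float64(115.0), np.float64(0.03), np.float64(0.005), np.float64(22.0), 0.038, array([0.00314701, 0.03869768]))
A  (np.float64(0.0013843825198996962), np.float64(115.0), np.float64(0.03), np.float64(0.005), np.float64(22.0), 0.038, array([0.00314701, 0.03869768]))
C  (np.float64(0.0009278368655479541), np.float64(65.0), np.float64(-0.03), np.float64(0.0024999999999999996), np.float64(22.0), 0.038, array([ 0.00871278, -0.03915422]))
```

B has 6 mm of clearance, so I'll take it first, with the tool tilted 22° away from the lid.

```bash
cat >> h.py <<'E'
POT=np.array([.598,-.2275])
def gpose(psi,al):
    d=np.cos(psi)*ex+np.sin(psi)*ey; p=np.sin(psi)*ex-np.cos(psi)*ey
    if p@ex<0: p=-p
    z=-np.cos(al)*ez+np.sin(al)*p
    return [frommat(d,z),frommat(-d,z)]
def pick_q(pos,qs):
    best=None
    for q in qs:
        j=manip.solve_ik(pos,q)
        if j is not None:
            cost=np.max(np.abs(np.array(j)-manip.current_q()))
            if best is None or cost<best[0]: best=(cost,q)
    return best
def grab(c,psi,al,t,f=40):
    qs=gpose(psi,al); hi=cw(c[0],c[1],.125); b=pick_q(hi,qs); print('ik',b)
    q=b[1]; manip.move_pose(hi,q); 
    manip.servo_line(cw(c[0],c[1],.068),vel=.15); F0=np.array(manip.current_force())
    for z in np.arange(.060,t-1e-4,-.008).tolist()+[t]:
        manip.servo_line(cw(c[0],c[1],z),vel=.05); F=np.array(manip.current_force())
        if np.linalg.norm(F-F0)>6: print('contact',z,F-F0); return False
    st(); effector.close(f); st(); return True
E
python3 - <<'E'
from h import *
p=manip.current_tool_pos(); print(p)
ok=grab([.0022,.0034],np.radians(120),np.radians(22),.036)
shot('wrist','w13');shot('scene','s13');shot('side','d13')
E
```

```text
[0.5694986  0.11957976 0.22006029]
ik (np.float64(0.6134100811629348), array([ 0.9686711 ,  0.1589598 , -0.03089866, -0.18829059]))
t 27.76 tcp [0.5332 0.2059 0.0362] F [ 0.2 -0.4 -0.4] gap 0.0917
t 28.80 tcp [0.5332 0.2058 0.036 ] F [-1.  -0.  -0.7] gap 0.0260
```

View pics/w13.png

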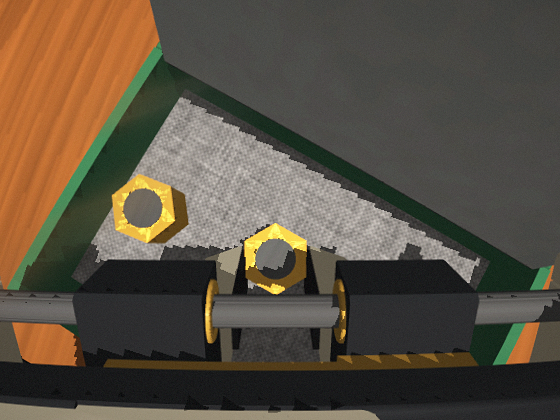

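View pics/d13.png

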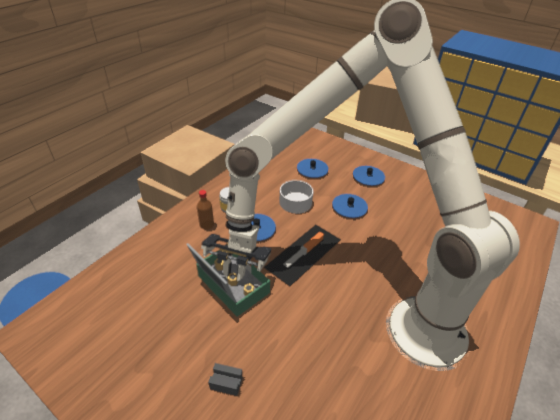

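B is gripped (gap 26 mm). I'll carry it to the pot and drop it from just above the rim.

```bash
cat >> h.py <<'E'
def to_pot(k,s,psi,al,tag,zrel=.0645,n=3,r=.029):
    p=manip.current_tool_pos()
    manip.servo_line([p[0],p[1],.21],vel=.2); st()
    if manip.current_finger_gap()<.02: print('LOST'); return False
    a=np.pi/2+2*np.pi*k/n
    tgt=np.r_[POT+r*np.array([np.cos(a),np.sin(a)]),0]
    pv=np.sin(psi)*ex-np.cos(psi)*ey
    if pv@ex<0: pv=-pv
    q=manip.current_tcp_rot()
    T=tgt-s*pv
    manip.move_pose([T[0],T[1],.15],q); st()
    manip.servo_line([T[0],T[1],zrel],vel=.12); st()
    if manip.current_finger_gap()<.02: print('LOST'); return False
    manip.sleep(.2)
    effector.open_jaws(); st()
    manip.servo_line([T[0],T[1],.16],vel=.2)
    return True
E
python3 - <<'E'
from h import *
to_pot(0,.005,np.radians(120),np.radians(22),'x')
manip.move_pose([POT[0],POT[1]-.085,.22],down(0)); shot('wrist','w14'); shot('scene','s14'); shot('side','d14')
E
```

```text
t 29.97 tcp [0.5325 0.2052 0.2088] F [-0.5  0.7 -0.6] gap 0.0261
t 31.51 tcp [ 0.6001 -0.2005  0.1508] F [ 0.3  0.  -1.2] gap 0.0261
t 32.38 tcp [ 0.6002 -0.2031  0.0652] F [-0.5  0.1 -0.2] gap 0.0262
t 33.72 tcp [ 0.5996 -0.2032  0.0645] F [ 0.4  0.2 -0.3] gap 0.0922
```

View pics/w14.png

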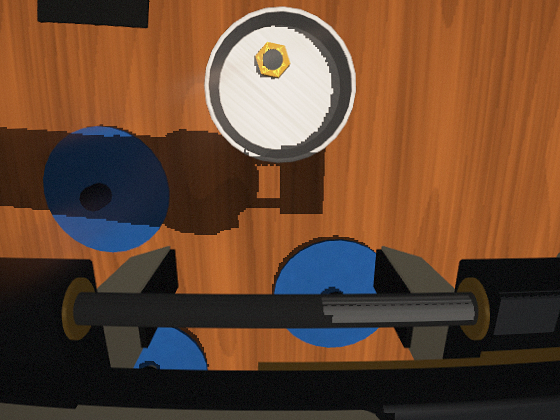

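View pics/s14.png

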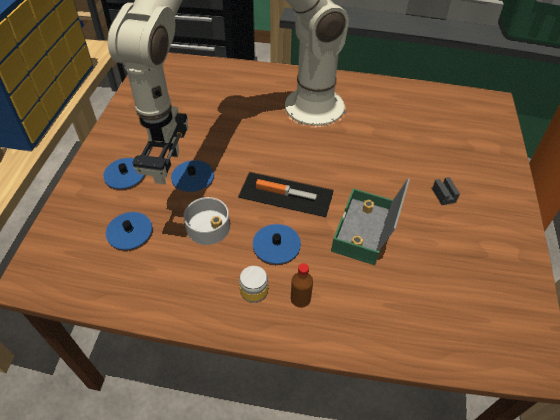

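B stands upright in the pot, centre about (272,60) in w14. For the end nuts A and C I'll refine the search.

```bash
sed -i 's/-.0145)/-.0138)/; s/abs(s)>.005/abs(s)>.0091/' plan.py; python3 - <<'E'
from plan import *
from scipy.optimize import differential_evolution
for nm,oth,rg in (('A','C',(105,130)),('A','C',(50,75)),('C','A',(50,75)),('C','A',(105,130))):
  for t in (.038,.041):
    def f(v):
        psi=np.radians(v[0]);d=np.array([np.cos(psi),np.sin(psi)]);p=np.array([np.sin(psi),-np.cos(psi)])
        if p[0]<0:p=-p
        return -clear(N[nm]-v[1]*d-v[2]*p,psi,np.radians(v[3]),t,N[nm],[N[o] for o in oth])
    r=differential_evolution(f,[rg,(-.032,.032),(-.008,.008),(0,25)],seed=1,maxiter=150)
    v=r.x;psi=np.radians(v[0]);d=np.array([np.cos(psi),np.sin(psi)]);p=np.array([np.sin(psi),-np.cos(psi)])
    print(nm,t,-r.fun,v,N[nm]-v[1]*d-v[2]*p)
E
```

```text
A 0.038 0.004388607595032436 [1.23283492e+02 2.78113924e-02 7.98277583e-03 2.49940913e+01] [0.00358907 0.04036983]
A 0.041 0.00471883992840582 [1.23556532e+02 2.74811601e-02 8.00000000e-03 2.50000000e+01] [0.00352375 0.04067675]
A 0.038 0.0007812756986332742 [ 5.64648272e+01  3.14187194e-02 -8.00000000e-03  5.01651101e+00] [-0.01568886  0.03739144]
A 0.041 0.0015131430718603178 [ 5.60324378e+01  3.06868562e-02 -8.00000000e-03  5.75503129e+00] [-0.01551063  0.03807994]
C 0.038 0.004307655352604814 [ 5.84949904e+01 -2.78537333e-02  7.97628889e-03  2.49736410e+01] [ 0.00605507 -0.03948387]
C 0.041 0.004671773943126765 [ 5.82744710e+01 -2.75282261e-02  7.99977649e-03  2.49710596e+01] [ 0.00597131 -0.03977844]
C 0.038 0.0008182378575688279 [ 1.25171551e+02 -3.13817621e-02 -7.99571911e-03  8.84980534e+00] [-0.01324078 -0.03714183]
C 0.041 0.001603537777656313 [ 1.25731982e+02 -3.05964622e-02 -7.99011010e-03  9.71204649e+00] [-0.01308213 -0.03789691]
```

```bash
python3 - <<'E'
from h import *
import plan
from plan import N,clear
psi=np.radians(122);al=np.radians(25);d=np.array([np.cos(psi),np.sin(psi)]);p=np.array([np.sin(psi),-np.cos(psi)])
c=N['A']-.0275*d-.006*p; print(c,clear(c,psi,al,.038,N['A'],[N['C']]))
ok=grab(c,psi,al,.038); print(ok)
shot('wrist','w15');shot('scene','s15');shot('side','d15')
E
```

```text
[0.00448449 0.04149916] 0.0025641827831169306
ik (np.float64(0.4029363738376839), array([ 0.9605044 ,  0.17488625, -0.03877135, -0.2129387 ]))
contact 0.044 [4.55171352 0.51678767 4.40974482]
False
```

View pics/w15.png

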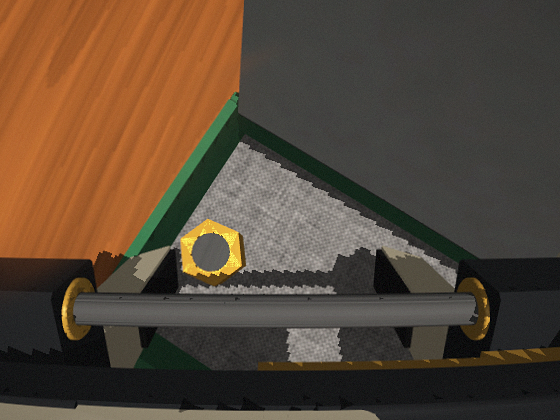

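There was a light contact of about 6 N on the end-wall side at z=0.044. There is 4.7 mm of room between the finger and the nut, so I'll raise, shift 3 mm inward and go down again.

```bash
python3 - <<'E'
from h import *
from plan import N,clear
psi=np.radians(122);al=np.radians(25);d=np.array([np.cos(psi),np.sin(psi)]);p=np.array([np.sin(psi),-np.cos(psi)])
c=N['A']-.0305*d-.006*p
manip.servo_line(cw(c[0]+.003*d[0],c[1]+.003*d[1],.056),vel=.05)
manip.servo_line(cw(*c,.056),vel=.05);F0=np.array(manip.current_force())
for z in (.050,.047,.044,.042,.040,.039):
    manip.servo_line(cw(*c,z),vel=.04);F=np.array(manip.current_force())-F0; print(z,F.round(1))
    if np.linalg.norm(F)>5: break
E
```

```text
0.05 [-0.3  0.3  0.5]
0.047 [-0.4  0.4  0.2]
0.044 [ 2.5 -0.8  3.2]
0.042 [5.2 0.6 2.3]
```

```bash
python3 - <<'E'
from h import *
effector.close(12); st()
shot('wrist','w16')
E
```

```text
t 41.32 tcp [0.4991 0.2166 0.042 ] F [-0.2 -0.3 -0.1] gap 0.0264
```

View pics/w16.png

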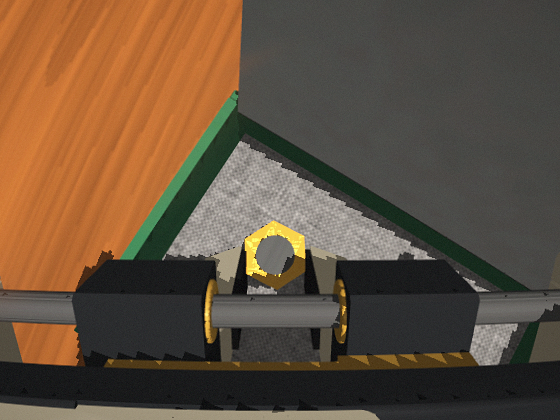

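A slid inward and is held centrally (gap 26.4 mm), but only by its top 5 mm. I'll loosen to 3 N, slide the fingers further down over it, and regrip.

```bash
python3 - <<'E'
from h import *
effector.close(3); st()
p=np.array(manip.current_tool_pos())
manip.servo_line([p[0],p[1],.035],vel=.03); st()
effector.close(40); st()
ok=to_pot(1,.006,np.radians(122),np.radians(25),'x')
print(ok)
manip.move_pose([POT[0],POT[1]-.085,.22],down(0)); shot('wrist','w17'); shot('scene','s17')
E
```

```text
t 41.58 tcp [0.4991 0.2166 0.042 ] F [ 0.4  0.2 -0.4] gap 0.0270
t 41.97 tcp [0.4991 0.2165 0.0347] F [-0.   0.4 -0.5] gap 0.0268
t 42.18 tcp [0.4989 0.2164 0.0348] F [ 0.8 -0.9 -1.3] gap 0.0262
t 43.21 tcp [0.4982 0.2158 0.2089] F [-0.6  0.3 -1. ] gap 0.0261
t 44.94 tcp [ 0.5757 -0.2451  0.1508] F [ 0.3  0.1 -1.3] gap 0.0262
t 45.80 tcp [ 0.5756 -0.2475  0.065 ] F [-0.2  0.9  0.1] gap 0.0263
t 47.14 tcp [ 0.575  -0.2476  0.0645] F [-0.2 -0.1 -0.2] gap 0.0917
True
```

View pics/w17.png

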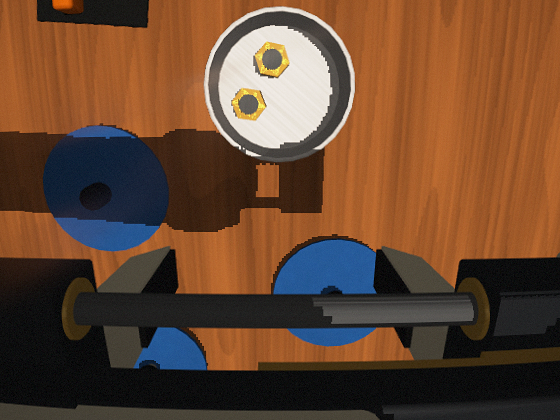

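View pics/s17.png

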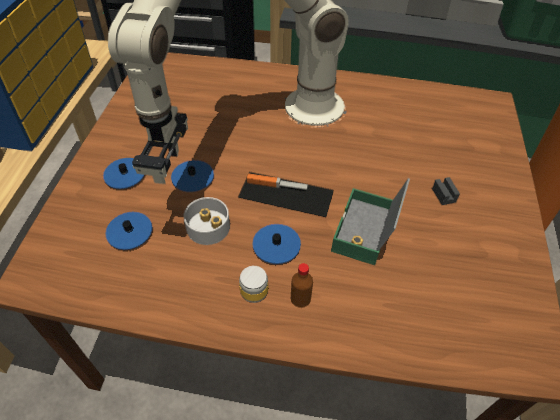

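Both nuts are upright in the pot. The blade has been knocked a little towards -y on the mat, so I'll fix it later. Now nut C, mirrored.

```bash
python3 - <<'E'
from h import *
from plan import N,clear
psi=np.radians(59);al=np.radians(25);d=np.array([np.cos(psi),np.sin(psi)]);p=np.array([np.sin(psi),-np.cos(psi)])
c=N['C']+.0300*d-.006*p
qs=gpose(psi,al); hi=cw(*c,.14); b=pick_q(hi,qs); print(b)
p0=manip.current_tool_pos(); manip.servo_line([p0[0],p0[1],.25],vel=.2)
manip.move_pose(hi,b[1]); shot('wrist','w18')
manip.servo_line(cw(*c,.058),vel=.12);F0=np.array(manip.current_force())
for z in (.052,.049,.046,.044,.042,.040,.038):
    manip.servo_line(cw(*c,z),vel=.04);F=np.array(manip.current_force())-F0; print(z,F.round(1))
    if np.linalg.norm(F)>5: break
shot('wrist','w19'); st()
E
```

```text
(np.float64(1.2301105327399093), array([0.35274713, 0.91034244, 0.20181806, 0.07820216]))
0.052 [-0.6  0.2 -0.7]
0.049 [-0.5 -0.3 -0.9]
0.046 [-1.1 -1.   0.6]
0.044 [-4.4 -2.   5.8]
t 52.52 tcp [0.5756 0.2043 0.0446] F [-3.1 -1.   6.9] gap 0.0920
```

View pics/w19.png

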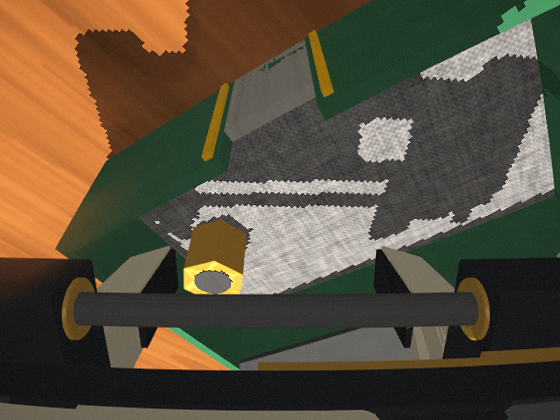

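```bash
python3 - <<'E'
from h import *
from plan import N
psi=np.radians(59);d=np.array([np.cos(psi),np.sin(psi)]);p=np.array([np.sin(psi),-np.cos(psi)])
c=N['C']+.0300*d-.006*p
manip.servo_line(cw(*c,.052),vel=.05)
c=N['C']+.0315*d-.006*p
manip.servo_line(cw(*c,.052),vel=.05);F0=np.array(manip.current_force())
for z in (.047,.044,.042,.041):
    manip.servo_line(cw(*c,z),vel=.04);F=np.array(manip.current_force())-F0; print(z,F.round(1))
    if np.linalg.norm(F)>9: break
st(); effector.close(12); st(); shot('wrist','w20')
E
```

```text
0.047 [-1.  -1.   0.4]
0.044 [-0.8 -1.   0.8]
0.042 [-0.6 -1.2  1. ]
0.041 [-1.6 -0.6  1.2]
t 54.11 tcp [0.5742 0.205  0.0409] F [-1.2  0.4  1. ] gap 0.0915
t 55.15 tcp [0.5743 0.2049 0.041 ] F [ 0.  -0.1 -1. ] gap 0.0266
```

View pics/w20.png

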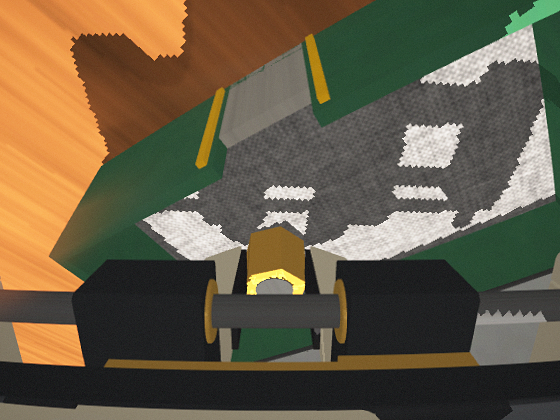

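C is gripped and centred. I'll slide down, regrip and drop it in the third slot.

```bash
python3 - <<'E'
from h import *
effector.close(3)
p=np.array(manip.current_tool_pos())
manip.servo_line([p[0],p[1],.035],vel=.03); st()
effector.close(40); st()
ok=to_pot(2,.006,np.radians(59),np.radians(25),'x')
print(ok)
p0=manip.current_tool_pos(); manip.servo_line([p0[0],p0[1],.25],vel=.2)
manip.move_pose([POT[0],POT[1]-.085,.22],down(0)); shot('wrist','w21'); shot('scene','s21')
manip.move_pose([.44,-.13,.25],down(0)); shot('wrist','w22');st()
E
```

```text
t 55.77 tcp [0.5745 0.205  0.0349] F [ 0.8  0.1 -0.3] gap 0.0276
t 55.98 tcp [0.5743 0.205  0.035 ] F [1.1 0.3 0.6] gap 0.0263
t 57.01 tcp [0.5734 0.2042 0.2084] F [-0.2  0.1 -1.8] gap 0.0260
t 58.68 tcp [ 0.6195 -0.2443  0.1506] F [ 0.3  0.3 -0.3] gap 0.0258
t 59.55 tcp [ 0.6197 -0.2463  0.0652] F [-0.6  0.6 -0.8] gap 0.0259
t 60.89 tcp [ 0.6191 -0.2464  0.0645] F [-0.4  0.1  0.2] gap 0.0917
True
t 65.12 tcp [ 0.4413 -0.1313  0.2504] F [-1.1  0.2  0.4] gap 0.0922
```

View pics/w21.png

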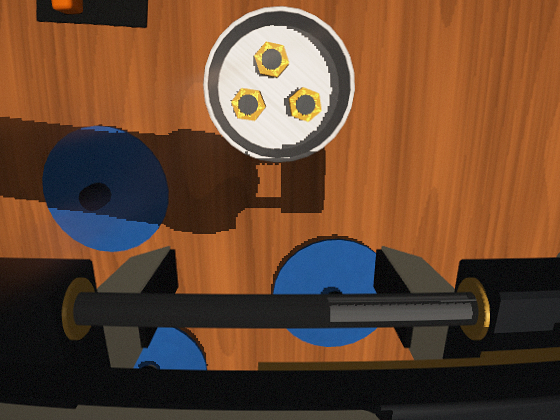

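View pics/w22.png

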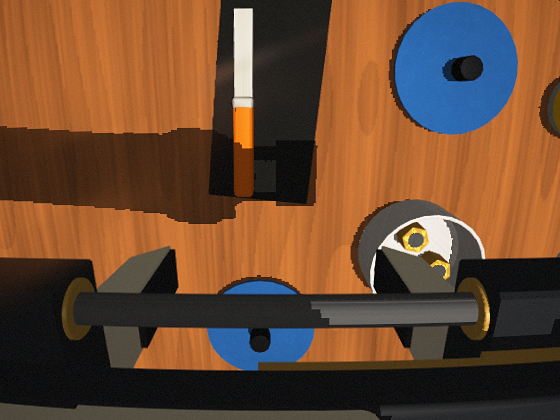

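View pics/s21.png

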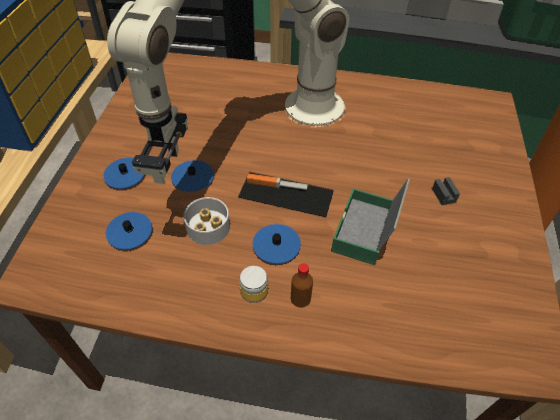

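All three nuts stand side by side in the pot and the case is empty. The blade is still on the mat, but its butt is close to the mat's end. Next I'll measure the pot mouth and cover precisely.

```bash
python3 - <<'E'
from h import *
manip.move_pose([.44,-.42,.25],down(0)); shot('wrist','w23');
manip.move_pose([.53,-.36,.25],down(0)); shot('wrist','w24');st()
shot('side','d24')
crop('w24',180,0,420,180,3.3,'w24c')
E
```

```text
t 66.85 tcp [ 0.5304 -0.3588  0.2503] F [ 0.4  0.3 -0.2] gap 0.0917
```

View pics/w23.png

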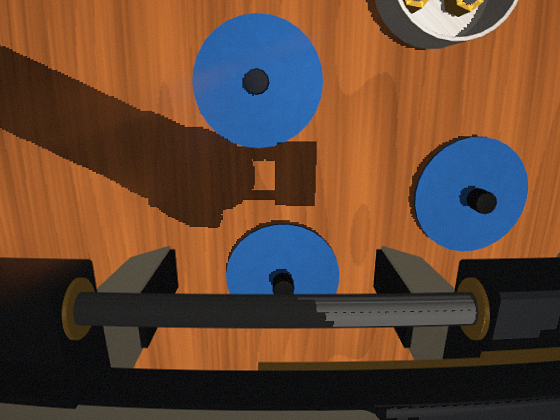

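View pics/w24.png

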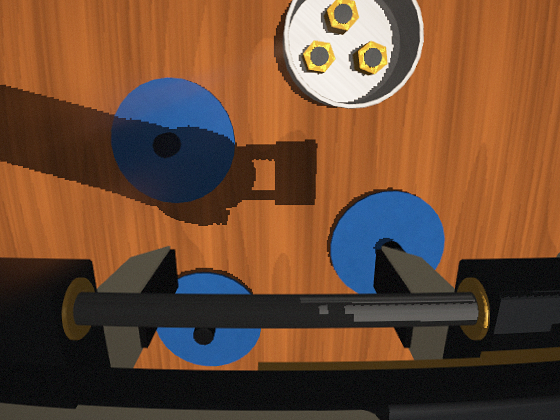

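```bash
python3 - <<'E'
from h import *
np.set_printoptions(precision=4,suppress=True)
a=load('w23');b=load('w24');c=load('w21')
print('disc',plane(a,[(257.5,80.5)],.014),plane(b,[(173,140.5)],.014))
print('knob',plane(a,[(256,81)],.044),plane(b,[(166.5,145)],.044),tri([(a,(256,81)),(b,(166.5,145))]))
def fitc(cam,im,z,r):
    g=cv2.imread(im)
    pass
for cam,ed in((c,[(204.5,84),(354.5,84),(280,7),(280,161.5)]),):
    P=plane(cam,ed,.06); print(P,(P[0]+P[1])/2,(P[2]+P[3])/2, np.linalg.norm(P[0]-P[1]),np.linalg.norm(P[2]-P[3]))
P=plane(a,[(193,80),(322,80),(257,13),(257,148)],.014);print('cover',(P[0]+P[1])/2,(P[2]+P[3])/2,np.linalg.norm(P[0]-P[1]),np.linalg.norm(P[2]-P[3]))
P=plane(b,[(278,50),(423.5,40),(353,107)],.06);print(P)
E
```

```text
disc [[ 0.4223 -0.3261  0.014 ]] [[ 0.4232 -0.3259  0.014 ]]
knob [[ 0.4222 -0.3278  0.044 ]] [[ 0.4246 -0.3269  0.044 ]] (array([ 0.422 , -0.3277,  0.0355]), [np.float64(0.0003005455793925746), np.float64(0.0003005455793925078)])
[[ 0.5388 -0.2265  0.06  ]
 [ 0.6608 -0.2265  0.06  ]
 [ 0.6001 -0.1682  0.06  ]
 [ 0.6003 -0.2904  0.06  ]] [ 0.5998 -0.2265  0.06  ] [ 0.6002 -0.2293  0.06  ] 0.12205065697370847 0.1222236851870213
cover [ 0.4221 -0.3252  0.014 ] [ 0.4217 -0.3282  0.014 ] 0.13004334137662582 0.13203416377624366
[[ 0.5327 -0.2416  0.06  ]
 [ 0.6611 -0.2306  0.06  ]
 [ 0.6009 -0.29    0.06  ]]
```

The pot mouth is at (0.600,-0.229) and the cover at (0.4225,-0.327); both measured diameters match the text. I'll grasp the cover's knob.

```bash
python3 - <<'E'
from h import *
g=[.4225,-.327]
manip.move_pose([*g,.12],down(0)); manip.servo_line([*g,.03],vel=.12); manip.servo_line([*g,.0175],vel=.04); st()
effector.close(40); st(); shot('wrist','w25')
manip.servo_line([*g,.16],vel=.15); st()
shot('wrist','w26'); shot('side','d26'); shot('scene','s26')
E
```

```text
t 68.98 tcp [ 0.4223 -0.3269  0.0173] F [-0.9  1.  -0.6] gap 0.0917
t 70.06 tcp [ 0.4225 -0.327   0.0175] F [ 0.5 -0.9 -0.3] gap 0.0231
t 71.21 tcp [ 0.4217 -0.3266  0.1591] F [ 0.2  0.  -2. ] gap 0.0228
```

View pics/w26.png

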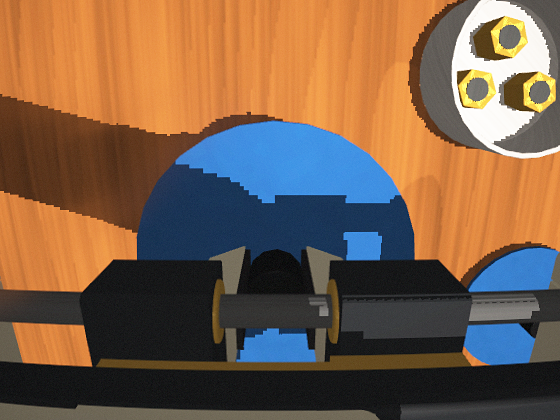

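View pics/d26.png

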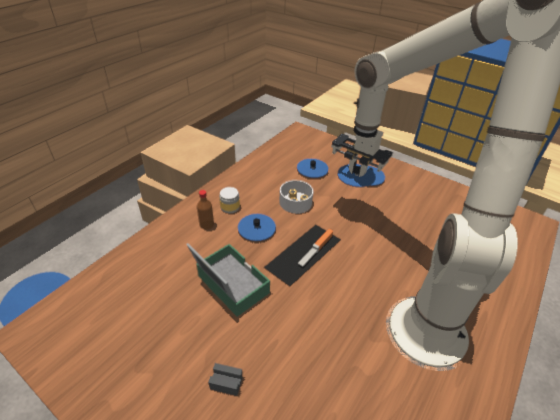

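The cover is held level. I'll place it on the pot.

```bash
python3 - <<'E'
from h import *
g=[.600,-.2285]
manip.move_pose([*g,.16],down(0)); st(); shot('side','d27')
manip.servo_line([*g,.09],vel=.1); st()
F0=np.array(manip.current_force())
for z in (.084,.080,.076,.073,.070,.068,.0667):
    manip.servo_line([*g,z],vel=.03); F=np.array(manip.current_force())-F0; print(z,F.round(1),round(manip.current_finger_gap(),4))
    if np.linalg.norm(F)>8: break
shot('side','d28'); shot('scene','s28'); crop('d28',240,140,340,230,7,'d28c')
E
```

```text
t 72.18 tcp [ 0.5993 -0.2288  0.1592] F [ 0.5 -0.1 -1.5] gap 0.0229
t 73.08 tcp [ 0.6006 -0.2284  0.0904] F [ 0.2 -1.3 -1.2] gap 0.0229
0.084 [-0.4  1.7 -0.4] 0.0228
0.08 [ 0.2  0.7 -0.3] 0.0231
0.076 [ 0.2  1.6 -0.3] 0.0234
0.073 [0.6 0.9 0.1] 0.0228
0.07 [0.9 1.1 0.4] 0.023
0.068 [-0.2  2.  -0.8] 0.0232
0.0667 [-2.9  1.1  6.1] 0.0232
```

View pics/d28c.png

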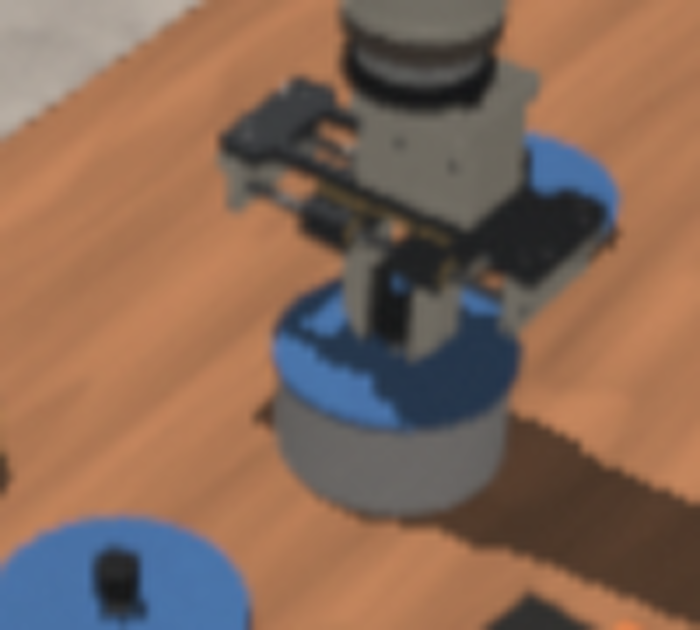

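The cover bottomed at the expected height (z 0.0667, 6 N). I'll release it, check, then shut the lid from behind with the closed fingers.

```bash
python3 - <<'E'
from h import *
effector.open_jaws(); st()
manip.servo_line([.600,-.2285,.16],vel=.15)
manip.move_pose([.585,-.33,.28],down(0)); shot('wrist','w29'); shot('scene','s29'); shot('side','d29')
crop('d29',240,140,360,230,6,'d29c'); crop('s29',150,170,270,260,6,'s29c')
a=cv2.imread('pics/d29c.png')[:,:390];b=cv2.imread('pics/s29c.png')[:,150:540]
cv2.imwrite('pics/c29.png',np.hstack([cv2.imread('pics/d29c.png')[:,200:590],b]))
E
```

```text
t 76.28 tcp [ 0.6    -0.2285  0.0667] F [ 0.4 -0.5 -0.1] gap 0.0919
```

View pics/c29.png

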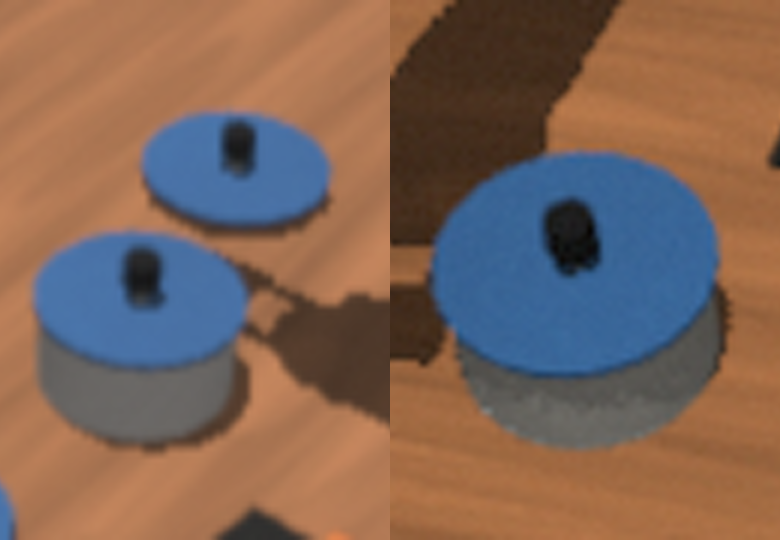

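View pics/w29.png

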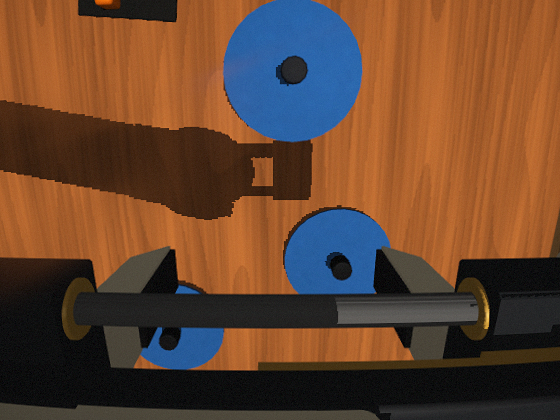

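The cover looks seated and level. Now the lid.

```bash
python3 - <<'E'
from h import *
effector.close(20)
q0=[down(CY-np.pi/2),down(CY+np.pi/2)]
def T(th,r=.09,cl=0):
    return cw(.057-r*np.cos(th)+.0025*np.sin(th)+.0095+cl,0,.0575+r*np.sin(th)+.0025*np.cos(th))
p=manip.current_tool_pos(); manip.servo_line([p[0],p[1],.3],vel=.2)
s=T(1.85,cl=.02); hi=s.copy(); hi[2]=.28
b=pick_q(hi,q0); print(b); q=b[1]
manip.move_pose(hi,q); st()
manip.servo_line(s,vel=.12); st()
for th in np.r_[1.85:0.35:-.15]:
    manip.servo_line(T(th),vel=.08); F=manip.current_force(); print(round(th,2),np.round(F,1))
shot('side','d30'); crop('d30',150,150,330,320,4,'d30c')
E
```

```text
(np.float64(1.3880192228476462), array([ 0.99508885, -0.0989858 ,  0.        ,  0.        ]))
t 81.87 tcp [0.5594 0.3131 0.2798] F [-0.7 -0.5  0.2] gap 0.0005
t 83.16 tcp [0.5589 0.315  0.1443] F [ 0.3 -0.3  0.7] gap 0.0005
1.85 [ 0.4  0.6 -0.1]
1.7 [-0.2  0.2 -0.2]
1.55 [-0.2 -0.7  0.7]
1.4 [-0.2  0.3  0.3]
1.25 [-0.1 -0.1 -0.2]
1.1 [-0.2 -0.7 -0.3]
0.95 [ 0.1  0.4 -0.6]
0.8 [-0.6 -0.8  1.1]
0.65 [-0.6 -0.1  1.3]
0.5 [-0.7  0.3  0.3]
```

View pics/d30c.png

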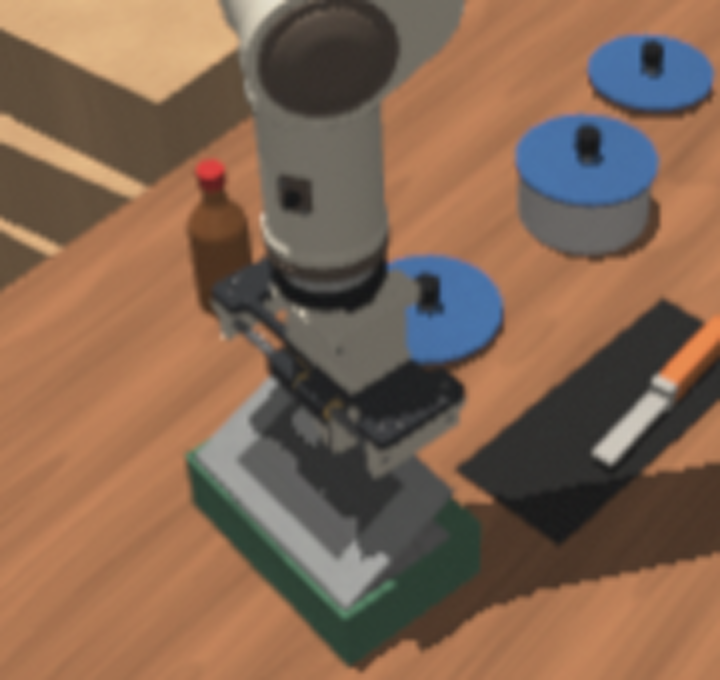

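The lid is following the fingers down. I'll continue to shut and press it gently at the free edge.

```bash
python3 - <<'E'
from h import *
def T(th,r=.09):
    return cw(.057-r*np.cos(th)+.0025*np.sin(th)+.0095*np.sin(th),0,.0575+r*np.sin(th)+.0025*np.cos(th))
for th in (.4,.3,.2,.1,.04):
    manip.servo_line(T(th),vel=.06); print(th,np.round(manip.current_force(),1))
for z in (.061,.060,.059,.0585,.058):
    manip.servo_line(cw(-.036,0,z),vel=.02); manip.sleep(.1); F=manip.current_force(); print(z,np.round(F,1),np.round(manip.current_tool_pos()[2],4))
    if F[2]>12: break
p=manip.current_tool_pos(); manip.servo_line([p[0],p[1],.15],vel=.15)
manip.move_pose(cw(-.17,0,.25),manip.current_tcp_rot()); shot('wrist','w31');shot('side','d31'); shot('scene','s31');st()
crop('d31',190,220,290,320,6.5,'d31c'); crop('s31',320,180,400,270,6.5,'s31c')
cv2.imwrite('pics/c31.png',np.hstack([cv2.resize(cv2.imread('pics/d31c.png'),(400,400)),cv2.resize(cv2.imread('pics/s31c.png'),(360,400))]))
E
```

```text
0.4 [ 0.4  0.2 -0.2]
0.3 [0.5 0.2 0.1]
0.2 [-0.   0.4 -0.3]
0.1 [-0.7 -0.2  0.3]
0.04 [-0.2 -0.4  0.6]
0.061 [0.7 0.1 1. ] 0.061
0.06 [-1.  -1.2  5. ] 0.0603
0.059 [-4.8 -2.4 13.9] 0.0602
t 90.78 tcp [0.502  0.038  0.2491] F [ 0.  -0.2  0.2] gap -0.0002
```

View pics/c31.png

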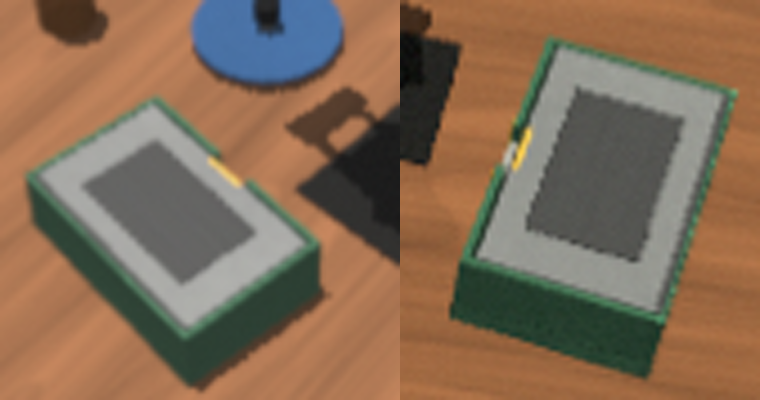

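View pics/w31.png

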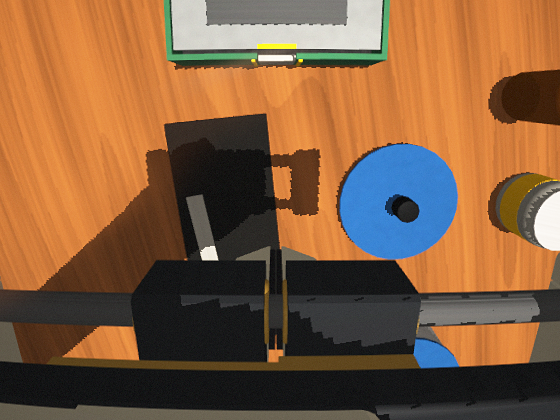

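The lid met its stop at z 0.0602 with 14 N, so it is flush. Now I'll re-measure the knocked blade and the mat.

```bash
python3 - <<'E'
from h import *
effector.open_jaws()
manip.move_pose([.44,-.15,.30],down(0)); shot('wrist','w32'); st()
crop('w32',170,0,330,200,3.5,'w32c')
E
```

```text
t 93.11 tcp [ 0.4404 -0.1485  0.3   ] F [-0.8 -0.3 -0.4] gap 0.0918
```

View pics/w32c.png

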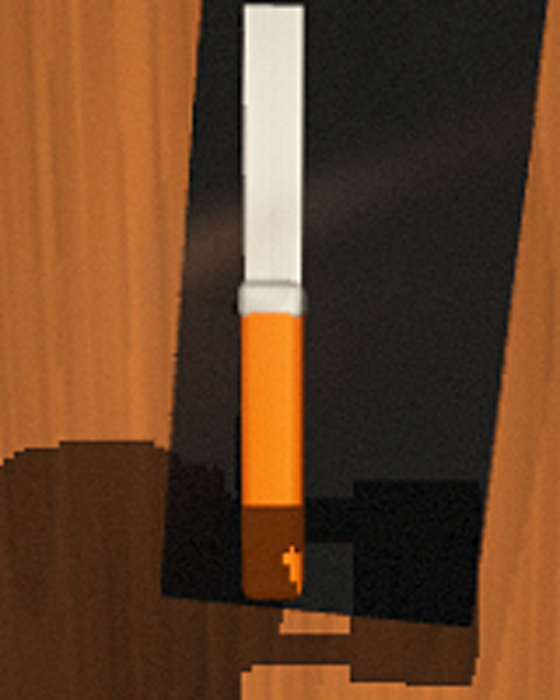

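The blade's butt is right at the mat's edge: tip at (273,5), collar joint at (271,282), butt at (272,595) in the crop. I'll pick it up and lay it down centred.

```bash
python3 - <<'E'
from h import *
w=load('w32'); f=lambda p:np.array(p)/3.5+[170,0]
t=plane(w,[f((273,5))],.0185)[0];b=plane(w,[f((271,282))],.0185)[0];u=plane(w,[f((272,593))],.03)[0]
m=plane(w,[f((162,597)),f((473,627))],.004)
print(t,b,u,np.linalg.norm(t[:2]-u[:2]),m)
v=t-u; by=np.arctan2(v[1],v[0]); dr=np.array([np.cos(by),np.sin(by)])
o=(t[:2]-.135*dr+u[:2]+.05*dr)/2; print('o',o,'yaw',by)
g=o+.02*dr; q=down(by-np.pi/2)
manip.move_pose([*g,.12],q); manip.servo_line([*g,.03],vel=.12); manip.servo_line([*g,.008],vel=.04); st()
effector.close(40); st()
manip.servo_line([*g,.06],vel=.1); st()
ny=1.465; nd=np.array([np.cos(ny),np.sin(ny)])
tg=np.array([.4347,-.033])-.0425*nd+.02*nd
q=down(ny-np.pi/2); manip.servo_line([*tg,.06],q,vel=.1)
manip.servo_line([*tg,.0085],vel=.05); st()
effector.open_jaws(); manip.servo_line([*tg,.12],vel=.12)
manip.move_pose([.44,-.15,.30],down(0)); shot('wrist','w33'); st()
manip.move_pose([.5,-.42,.36],down(0)); shot('scene','s33'); shot('side','d33'); st()
E
```

```text
[0.41006046 0.02725177 0.0185    ] [ 0.40808443 -0.05598682  0.0185    ] [ 0.40727487 -0.15511223  0.03      ] 0.1823852747411226 [[ 0.36662531 -0.16129456  0.004     ]
 [ 0.47594715 -0.17231194  0.004     ]]
o [ 0.40801856 -0.10642527] yaw 1.555522671551222
t 95.50 tcp [ 0.4083 -0.0862  0.0079] F [ 0.  -1.5 -0.7] gap 0.0917
t 96.62 tcp [ 0.4084 -0.0864  0.008 ] F [ 0.3 -0.8 -1. ] gap 0.0197
t 97.28 tcp [ 0.408  -0.0867  0.0598] F [-0.1 -1.3 -1.4] gap 0.0197
t 99.01 tcp [ 0.4326 -0.0553  0.0087] F [-0.4 -0.2 -1. ] gap 0.0197
t 102.17 tcp [ 0.439  -0.1493  0.2985] F [ 0.1 -0.5 -0.2] gap 0.0913
t 103.37 tcp [ 0.5008 -0.4175  0.3605] F [-0.5  0.3  0.1] gap 0.0916
```

View pics/w33.png

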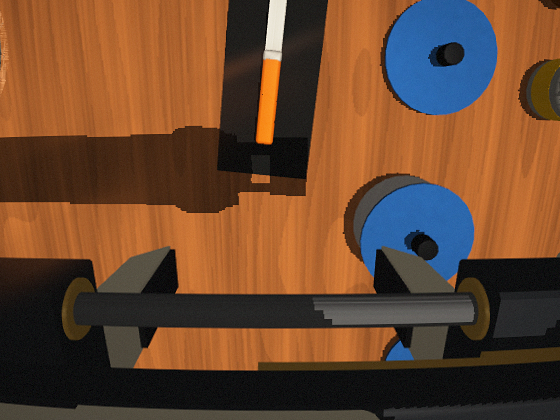

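View pics/s33.png

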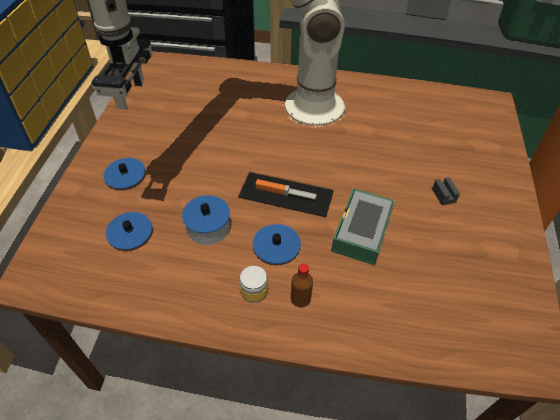

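View pics/d33.png

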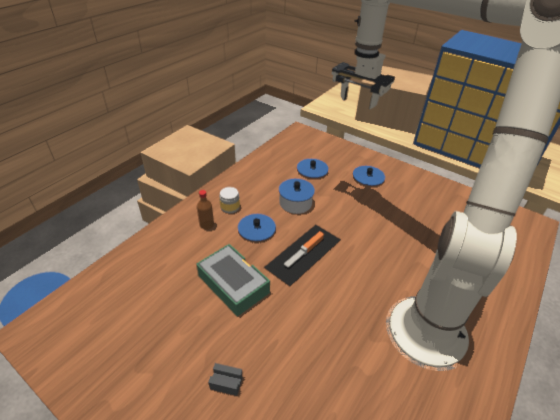

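Everything is in place, and the bystanders look unmoved. As a last check I'll overlay a seated cover disc at z=0.064 on both views.

```bash
python3 - <<'E'
from h import *
a=np.linspace(0,2*np.pi,60); out=[]
P=np.c_[.600+.066*np.cos(a),-.2285+.066*np.sin(a),np.full(60,.064)]
for t,(x,y) in(('s33',(170,180)),('d33',(260,165))):
    im=cv2.imread(f'pics/{t}.png');im=cv2.resize(im[y:y+80,x:x+75],None,fx=5,fy=5,interpolation=cv2.INTER_CUBIC)
    uv=((proj(load(t),P)-[x,y]+.5)*5).astype(np.int32); cv2.polylines(im,[uv],True,(0,255,255),1); out.append(im)
cv2.imwrite('pics/ov.png',np.hstack(out))
E
```

```text
(no output)
```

View pics/ov.png

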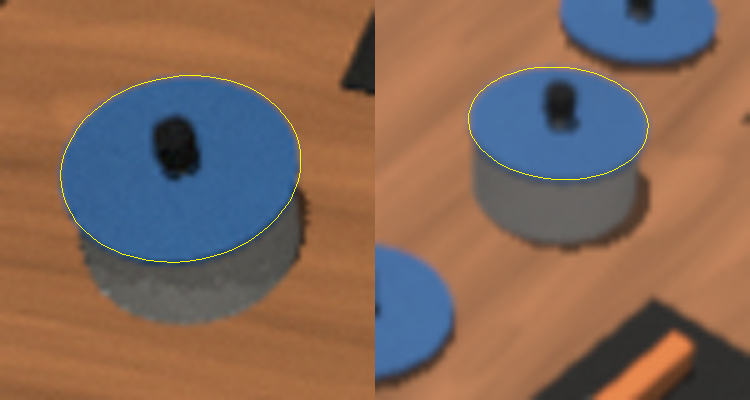

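The overlay coincides with the disc in both views, so the cover is seated and level. Handing in.

```bash
python3 -c "
from h import *
st(); print(manip.hand_in()); st()"
```

```text
t 103.37 tcp [ 0.5008 -0.4175  0.3605] F [-0.5  0.3  0.1] gap 0.0916
the job is handed in; nothing more can be done
None
the job is handed in; nothing more can be done
```

The job is done and handed in at 103 s of the 210 s allowed; the hand-in reported no verdict.

**What I did:** I pried the lid up through the notch and swung it open. The case held three brass nuts, and all three went into the pot. I then set the cover nearest the robot's base on the pot, shut the lid, and laid the blade on the mat.

**Last checks:**
- **Nuts:** all three stood upright side by side in the pot before the cover went on, and the case was empty.
- **Cover:** a seated, level disc drawn at its expected height matched the cover in both fixed camera views.
- **Lid:** it met its stop at 60.2 mm under 14 N, flush with the rims to within measurement.
- **Blade:** it lies well inside the mat. It was knocked aside during the run, its butt ending up at the mat's edge, so I picked it up again and re-centred it.
- **Bystanders:** the oil bottle, grease tin and vee block look unmoved in the pictures.

**What disagreed or went less smoothly:**
- **Finger contact:** while I lowered the fingers beside the two end nuts, a finger lightly touched the case wall, with no more than about 8 N. Both nuts were then slid inward and regripped.
- **Height checks:** triangulated heights of the pot rim and the cover's knob were rough (33–69 mm against 60 mm for the rim, and 36–40 mm against 44 mm for the knob). I used the given heights there, and the contact force when the cover seated was consistent with them.

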